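# Clamp a roller with a reversible ratchet wrench

## Robot

A 6-joint arm with a two-finger parallel gripper is mounted at the origin on the work surface. World frame = base frame: x ahead of the robot, y to its left, z up, the work surface at z = 0. Lengths are in mm, angles in rad, forces in N, time in s.
With the tool pointing down it reaches from about 350 to 875 mm from the base axis. Payload 4.2 kg.
Tool frame: the origin (TCP) lies midway between the tips of the shut fingers; the grasp point (between the pads) lies 19 mm behind it; z points along the fingers, y is the line along which they close (so a half turn about z gives the same grasp; the last joint's range is limited). The gripper opens to 85 mm and grips with 20 to 120 N. Pads are 22 mm wide; open, the fingers measure 114 mm over their backs; the gripper's body (76 mm by 85 mm) begins 54 mm behind the grasp point. The pads swing forward as they close: fully open they stand 13 mm farther back than shut.
Start: joints at [1.524, 0.385, 0.008, 0, -1.194, -0.259], TCP at [188.128, 595.993, 231.312] pointing down, gripper open.
Joint ranges: [-3.14, 3.14], [-1.21, 2.06], [-1.07, 1.41], [-3.16, 2.05], [-2.99, -0.16], [-3.1, 3.1]. Speed limits (rad/s): [2.79, 2.79, 3.14, 3.14, 3.14, 3.14].

## Interface

Orientations are given as a unit quaternion [x, y, z, w].
In Python, from bench import read_state, get_image, job_done gives the robot as it stands.
- The arm moves only by the shell command python3 -m jog 'ROWS'. ROWS is JSON, a list of rows, each a list of 3 entries, a list of its own where there are three numbers: the shift along the world's x, y, z scaled (see below), then the turn, a rotation vector about the world's x, y, z scaled (see below), then the gripper's target within -1 to 1 (shut at 1, half-way at 0, fully open at -1). In form: [[[x, y, z], [wx, wy, wz], claw], ...]. A call has 1 to 20 rows; each row is the pose to reach, as a shift and turn from the pose commanded when the call began; what a row does not reach only later rows make up. The controller multiplies each number of a shift by 10 cm and each number of a turn by 120 degrees. A row lasts 1/10 s, in which the tool goes at most 50 mm and 8.59 degrees, less where a joint would pass 70% of its speed; a pose out of reach is approached as far as the arm can. A call with a number of a shift or a turn outside -1 to 1 is refused whole. A call with a gripper value outside its range is refused whole. The fingers move at their own pace and stop on an object; the grip force is fixed at half the most. Time passes only in rows, so rows that repeat a pose let the fingers close. It gives the time, the measured TCP pose, the force, the opening and the grip force at its end, in the units of the state.
- read_state(): the state, without advancing time (a new reading comes with each control period).
- get_image(name): name is "scene" or "top"; returns a dict with "frame" (480x640x3 uint8, red, green, blue), "range_z" (480x640 float32, mm along the optical axis (not along the pixel's ray), 0 where there is no reading), "fx", "fy", "cx", "cy" (pixels), "R" (3x3) and "t" (3): a world point X has camera coordinates R X + t. Camera axes: x right, y down, z forward; pixel columns grow to the right and rows downward; lengths in mm; the calibration is good to about 2 mm. A picture is of the moment at which its call begins.
- job_done(): hands the job in; it is judged then, once.
The state is a dict: "clock": time; "joints": joint angles; "joint_vel": joint speeds; "joint_efforts": joint torques, N m; "position": TCP position; "ee_rot": TCP orientation; "contact_force": force on the tool from outside, world axes, zero at the start; "wrist_torque": the same for the moment, N m; "gripper_width": finger opening in mm; "grasp_force": force on a finger pad.
Only numpy, scipy, OpenCV 4.12 (cv2) and the standard library are available. Lean on these libraries where they do the work, as an engineer would, in place of code of your own. Each camera call takes 0.05 s, during which the arm holds its last target. There are 200 camera calls.

## Task

The brass roller has to be clamped for machining: set the ratchet wrench down over the clamp's hexagon head, handle between the two stop posts, then flip its direction lever to tighten (clockwise from above) and swing the handle back and forth until the moving jaw holds the roller tight against the fixed jaw. Then lift the wrench off and lay it flat, lever side up, on the black rubber mat it came from, and do not shift the tin or the brass spool.

Things in the scene. Friction and masses are not known exactly. Their poses are not given: they have to be found in the camera images.
- wrench: Loose steel ratchet wrench, 183 mm long, 28 mm thick, 0.53 kg, lying flat. Origin: socket axis, underside; z up (lever side), x from handle to head. Head ring radius 31 mm, open through; pawl housing 42 mm wide, x -22 to -64 mm; bar handle 20 mm wide, z 5 to 23 mm, x -64 to -152 mm. Centre of mass x = -20 mm: carry it by the handle at x about -84 mm, grip 40 N or more.
- wrench_grip (a point): Point on the handle's axis, wrench frame (-120, 0, 14) mm: a good place to hold it for swinging (about 4 N across turns the free clamp; 8 to 10 N across, about 1.1 N m, is tight; ease it back about 0.2 rad before letting go, it springs back).
- wrench_end (a point): Free end of the handle, wrench frame (-150, 0, 14) mm.
- ringgear (a joint): Toothed socket ring turning inside the wrench head: angle (rad) counter-clockwise from above relative to the wrench, about 0 at the start. The socket is a through hexagon 32 mm across flats; at 0 two flats face along the wrench's x, and it repeats every 60 degrees. 18 teeth (a click every 20 degrees); on the hexagon head it has about 7 degrees of play either way.
- lever (a joint): Direction lever on the wrench head, pivot at wrench x = -46 mm. -0.42 rad (start): loosens, the wrench drives counter-clockwise and clicks freely clockwise. +0.42 rad: tightens, drives clockwise seen from above and clicks freely the other way. Stays where left; about 3 N sideways on its tab moves it. Near 0 the ring is free both ways.
- lever_tab (a point): Top of the lever's black upright tab (16 mm long along the lever, 7 mm thick, from 32 to 50 mm above the wrench's underside), 28 mm from the lever's pivot towards the socket axis. At -0.42 it stands 11 mm to the wrench's +y side of the middle line, at +0.42 11 mm to its -y side.
- clamp: Fixed grey rack clamp, base 245 x 165 x 20 mm. Origin: on the bench under the hexagon's axis; z up, x towards the jaws. Round turret, radius 40 mm, flat top 40 mm high. Two steel stop posts, 14 mm thick, 68 mm high, at (-41, 66) and (-41, -66) mm: a seated wrench swings 45 degrees either way from handle along the clamp's -x. Fixed jaw 75 mm high, face at x = 152 mm.
- clamp_seat (a point): Centre of the turret's flat top (40 mm above the bench), on the hexagon's axis: where the centre of the wrench's underside comes to lie when it is seated.
- spindle (a joint): Angle (rad) of the steel hexagon head: 30 mm across flats for 13 mm above the turret, then tapered to 16 mm, top 67 mm above the bench. Grows clockwise from above = tightening; at 0 two flats face along the clamp's x. Starts at 0 to 0.1, takes 0.4 N m to turn, stays where left. 1 rad moves the jaw 15.5 mm; at about 1.74 rad the roller is caught between the jaws and it turns stiff.
- jaw: Moving jaw, a dark steel plate 110 mm wide and 15 mm thick between turret and roller, top 70 mm high, driven by the hexagon head along the clamp's +x. Its frame is the clamp's frame shifted along x by the jaw's travel (0 = fully open, 27 mm = closed on the roller).
- jaw_face (a point): Middle of the moving jaw's face, clamp frame (75 mm + travel, 0, 45 mm).
- roller: Loose brass roller 50 mm thick and 80 mm long with 20 mm steel shaft ends (150 mm overall), 0.6 kg, lying across between the jaws on the base plate. Origin: at the start under its middle; it turns with the roller as it rolls.
- mat: Fixed black rubber mat 260 x 180 x 5 mm (x, y, z), origin at the centre of its underside. Left or right of the clamp.
- tray: Fixed shallow plywood tray 220 x 160 x 30 mm with three steel pins, on the other side from the mat; bystander. Origin at the centre of its underside.
- tin: Loose aluminium tin 72 mm thick, 100 mm tall, standing; bystander. Origin at the centre of its underside.
- spool: Loose standing brass spool, 66 mm thick, 94 mm tall; bystander. Origin at the centre of its underside.
Things that resemble listed ones, but are neither listed nor needed, are in the scene too. What is shaped like the roller but turquoise is not meant.

How it is judged (in metres and radians):
On the way, in this order (a step that is already met when the one before it is completed fails the run):
1. the wrench sits flat on the turret over the hexagon head (horizontal distance between wrench and clamp_seat below 0.004 m and z of wrench in the frame of clamp below 0.0435 m and angle between wrench's own z axis and vertical below 0.09 rad), for 0.2 s.
2. with the wrench seated, its lever is flipped to tighten (all of step 1 and value of joint lever above 0.3 rad), for 0.2 s.
3. turned by the seated wrench, the jaw presses the roller (all of step 1 and contact force between jaw and roller above 5 N), for 0.2 s.
At the end, for the whole second after the job is handed in: The moving jaw presses the roller against the fixed jaw with more than 5 N (jaw travel over 24 mm), and the wrench is at rest on the mat, flat (within 0.1 rad) with the lever side up, its socket centre and handle end within the mat's edges (contact force between jaw and roller above 5 N and x of jaw_face in the frame of clamp above 0.099 m and x of wrench in the frame of mat between -0.13 and 0.13 m and y of wrench in the frame of mat between -0.09 and 0.09 m and x of wrench_end in the frame of mat between -0.13 and 0.13 m and y of wrench_end in the frame of mat between -0.09 and 0.09 m and z of wrench in the frame of mat below 0.012 m and angle between wrench's own z axis and vertical below 0.1 rad and linear speed of wrench below 0.02 m/s); the robot touches nothing.
It fails at once if the tin is shifted by more than 30 mm (distance of tin from where it was at the start of the episode above 0.03 m).
It fails at once if the spool is shifted by more than 30 mm (distance of spool from where it was at the start of the episode above 0.03 m).
It also fails if it takes over 72 s, if anything falls off the work surface, if the arm or the gripper's body presses on something with over 40 N, if the wrist force passes 120 N, or if a joint passes its speed limit or range.

## Working session

There is one attempt and no reset: what is moved stays moved. The work goes in short steps, Python scripts to look and compute and a shell command to move; the robot and the scene stay as the last step left them, time stands still between calls to the robot, and variables do not carry over. Pictures are saved under pics/ and viewed, at most 11 in all, crops included, and the job is handed in when it is done.

```bash
ls; mkdir -p pics; python3 - <<'E'
from bench import *
import cv2,numpy as np
for n in("scene","top"):
    d=get_image(n); np.savez(f"{n}0.npz",**d); cv2.imwrite(f"pics/{n}0.png",d["frame"][:,:,::-1])
    R=d["R"];print(n,d["fx"],d["cx"],d["cy"],(-R.T@d["t"]).round(),R.round(3).tolist(),(d["range_z"]>0).mean())
s=read_state();print(s)
E
```

```text
pics
scene 506.81013320884114 306.13907602855954 244.4333950582637 [1264.  404. 1021.] [[-0.451, 0.892, 0.009], [0.669, 0.345, -0.659], [-0.591, -0.291, -0.752]] 0.9950944010416667
top 570.0655192541922 308.10395760475865 231.81629820518006 [ 318.   25. 1615.] [[0.02, -1.0, 0.013], [-0.994, -0.022, -0.109], [0.109, -0.011, -0.994]] 0.9959505208333334
{'clock': 0.1, 'joints': array([ 1.52361008e+00,  3.85493052e-01,  6.76751694e-03, -4.27553860e-04,
       -1.19398751e+00, -2.58584830e-01]), 'joint_vel': array([-1.23495255e-03, -1.31757482e-03,  5.55092293e-03,  1.04074723e-03,
       -5.36831356e-05, -1.32699056e-03]), 'joint_efforts': array([-1.85872468e-04, -3.93317556e+01,  1.88930082e+01,  4.19792667e+00,
       -2.58356100e-03,  3.65381922e-06]), 'position': array([187.98086133, 595.52146288, 230.32595168]), 'ee_rot': array([ 9.88323268e-01, -1.52368499e-01, -9.64852905e-05,  9.73974426e-04]), 'contact_force': array([-0.56316534, -0.66609133, -0.17822364]), 'wrist_torque': array([ 0.01107793, -0.01145388,  0.00678398]), 'grasp_force': 0.0, 'gripper_width': 85.31015349705598}
```

View pics/top0.png

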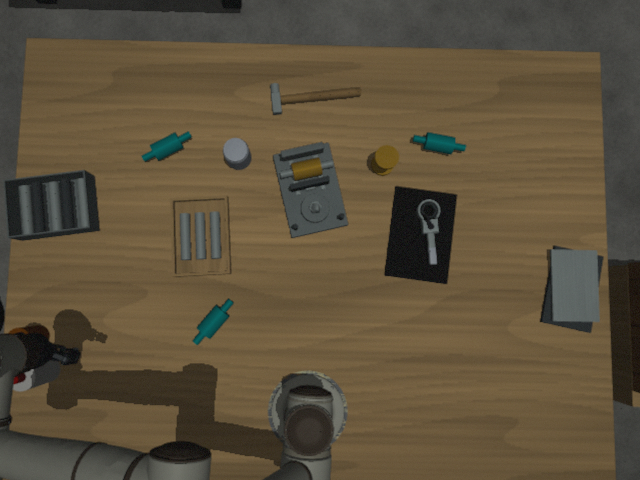

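View pics/scene0.png

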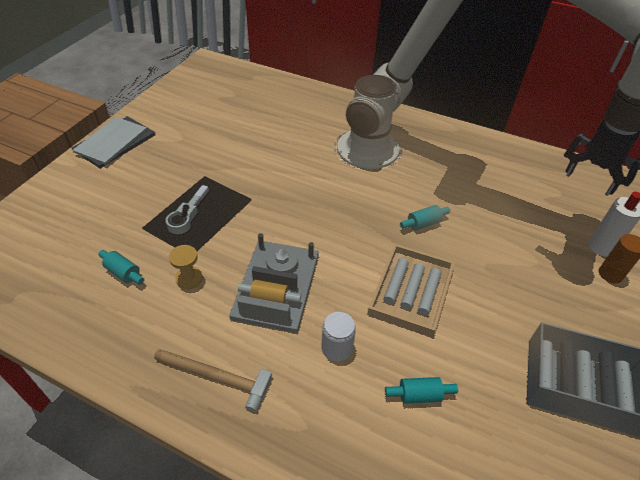

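The top view shows the clamp (hex ~(316,208)), the mat (421,235) with the wrench (head (429,210), handle end (433,262)), tin (236,152) and spool (384,160). Next I measure them from the range images.

```bash
cat > h.py <<'E'
import numpy as np,cv2
def cloud(d):
    v,u=np.mgrid[0:480,0:640]; z=d["range_z"]
    P=np.stack([(u-d["cx"])/d["fx"]*z,(v-d["cy"])/d["fy"]*z,z],-1)
    X=(P-d["t"])@d["R"]; X[z==0]=np.nan; return X
def proj(d,X):
    p=d["R"]@np.array(X,float)+d["t"]; return d["fx"]*p[0]/p[2]+d["cx"],d["fy"]*p[1]/p[2]+d["cy"]
def ray(d,u,v,h):
    c=-d["R"].T@d["t"]; r=d["R"].T@np.array([(u-d["cx"])/d["fx"],(v-d["cy"])/d["fy"],1]); return c+r*(h-c[2])/r[2]
def circ(p):
    A=np.c_[2*p,np.ones(len(p))]; s=np.linalg.lstsq(A,(p**2).sum(1),rcond=None)[0]; return s[:2],np.sqrt(s[2]+s[:2]@s[:2])
E
python3 - <<'E'
from h import *
T=dict(np.load("top0.npz"));S=dict(np.load("scene0.npz"))
for n,d in(("top",T),("scene",S)):
    X=cloud(d); np.set_printoptions(precision=1,suppress=True)
    c=ray(T,316,208,67)
    print(n,"clamp guess",c)
    near=np.hypot(X[...,0]-c[0],X[...,1]-c[1])
    b=X[(near<250)&(abs(X[...,2])<8)];print("bench z",np.median(b[:,2]),b[:,2].std())
    def blob(name,m,mn=8):
        k,l,st,ce=cv2.connectedComponentsWithStats(m.astype(np.uint8))
        for i in range(1,k):
            if st[i,4]>=mn:
                p=X[l==i]; r=cv2.minAreaRect(p[:,:2].astype(np.float32)); print(name,st[i,4],p.mean(0),"rect",np.round(r[0],1),np.round(r[1],1),round(r[2],1))
    blob("high",(near<200)&(X[...,2]>55))
    blob("turret",(near<55)&(abs(X[...,2]-40)<5))
    blob("base",(near<220)&(abs(X[...,2]-20)<5),100)
    w=ray(T,431,235,20); nw=np.hypot(X[...,0]-w[0],X[...,1]-w[1])
    blob("wrench",(nw<150)&(X[...,2]>15)&(X[...,2]<60),20)
    g=d["frame"].max(-1); blob("mat",(nw<190)&(g<45)&(X[...,2]<12),200)
E
python3 - <<'E'
import cv2,numpy as np
a=cv2.imread("pics/top0.png"); b=cv2.imread("pics/scene0.png")
A=cv2.resize(a[130:290,265:465],(800,640),interpolation=cv2.INTER_CUBIC)[:,:,:]
A=cv2.resize(a[140:285,270:460],None,fx=3,fy=3,interpolation=cv2.INTER_CUBIC)
cv2.imwrite("pics/c1.png",np.clip(A*1.8,0,255))
E
```

```text
top clamp guess [554.  -12.4  67. ]
bench z 0.3974272809464193 3.4412126497167295
high 361 [714.8  29.3  73.2] rect [716.4  29.2] [ 22.2 119.4] 14.3
high 502 [667.7  12.5  65.4] rect [670.8   5.2] [ 47.1 127.9] 13.0
high 9 [648.7  83.6  57.6] rect [648.7  83.6] [5.9 5.6] 1.6
high 250 [625.1   6.7  68.4] rect [626.2   6.3] [ 17.7 109.7] 13.8
high 86 [559.  -10.5  63.8] rect [559.1 -11.1] [30.1 25.5] 88.3
high 22 [535.8 -83.8  67.7] rect [535.7 -83.9] [11.3 10.9] 4.2
high 21 [503.4  43.7  67.7] rect [503.   44.1] [10.9 11.1] 1.3
turret 445 [559.  -10.3  40.3] rect [559.2 -10.4] [77.2 78.1] 46.2
base 168 [719.9 -30.5  20.4] rect [720.2 -16.5] [51.3 75.3] 14.2
base 2091 [584.6   2.6  20.1] rect [615.4   3.3] [244.4 165. ] 14.1
wrench 770 [ 513.6 -334.    30.1] rect [ 502.4 -340. ] [181.7  63.8] 8.7
mat 4506 [ 487.7 -307.2    4.9] rect [ 494.7 -313.2] [178.9 257.9] 83.6
scene clamp guess [554.  -12.4  67. ]
bench z -0.6448083940762435 2.320817789873306
high 34 [540.6 -81.7  63.8] rect [539.6 -82.3] [11.9 13.6] 73.1
high 31 [508.4  46.   64.7] rect [506.4  44.7] [17.4 10.2] 27.5
high 89 [566.   -6.1  62.4] rect [565.   -5.9] [23.6 26.2] 47.7
high 380 [631.1  10.1  66.2] rect [628.9   8.4] [ 19.9 109.4] 13.2
high 1188 [700.8  25.9  67.6] rect [692.5  19.4] [ 82.  129.1] 14.2
high 8 [658.5  69.8  56. ] rect [657.5  70.5] [6.2 9.5] 31.6
turret 485 [566.2  -6.4  39.4] rect [563.1  -8.3] [80.1 78.6] 80.2
base 2120 [615.2  16.6  19.3] rect [618.1   5.2] [249.2 165.7] 14.1
wrench 717 [ 526.5 -329.6   28.4] rect [ 506.7 -342.8] [183.2  64.1] 13.5[ WARN:0@0.046] global loadsave.cpp:1063 imwrite_ Unsupported depth image for selected encoder is fallbacked to CV_8U.
```

View pics/c1.png

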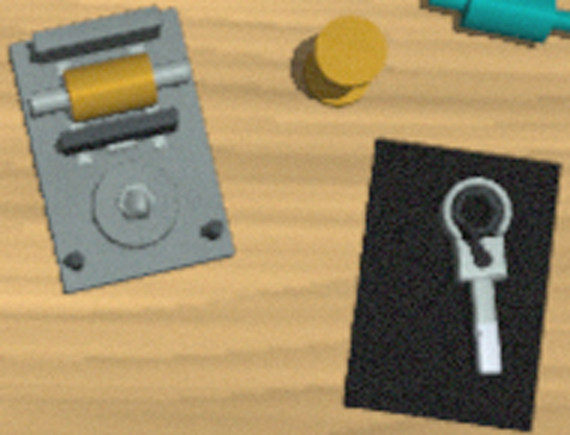

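The crop shows the clamp hex at crop (135,203), posts (73,262) and (212,230), and the wrench ring at (477,210) with its tab on the +y side and the handle end at (488,372). Next I get the wrench's axis and head centre.

```bash
python3 - <<'E'
from h import *
np.set_printoptions(precision=1,suppress=True)
for n in("top","scene"):
    d=dict(np.load(n+"0.npz")); X=cloud(d); x,y,z=X[...,0],X[...,1],X[...,2]
    m=(abs(x-502)<110)&(abs(y+340)<60)
    h=X[m&(z>22)&(z<31)&(x<490)&(x>418)]; 
    fit=np.polyfit(h[:,0],h[:,1],1); print(n,"handle z",h[:,2].mean(),"yaw deg",np.degrees(np.arctan(fit[0])),"y at x=450",np.polyval(fit,450),"rect",cv2.minAreaRect(h[:,:2].astype(np.float32)),"xmin",X[m&(z>18)][:,0].min())
    r=X[m&(z>29)&(z<37)&(x>525)]; c,R=circ(r[:,:2]); print("ring",c,R,len(r),r[:,2].mean(), "xmax",r[:,0].max(),"y",r[:,1].min(),r[:,1].max())
    # ring by rect of top
    print(cv2.minEnclosingCircle(r[r[:,0]>530][:,:2].astype(np.float32)))
    t=X[m&(z>47)]; print("tab",t.mean(0),len(t))
E
```

```text
top handle z 27.059735322720208 yaw deg 6.103013196821416 y at x=450 -339.9626360175066 rect ((454.4642028808594, -340.6574401855469), (69.06947326660156, 22.438215255737305), 4.697686195373535) xmin 411.68087374844924
ring [ 558.3 -331.6] 27.76111608644412 153 33.006212921297475 xmax 592.2452984636105 y -362.92938022886455 -299.94373265414913
((559.368408203125, -331.01025390625), 33.152626037597656)
tab [ 539.  -321.7   55.9] 19
scene handle z 26.716558358369628 yaw deg 4.134049577864082 y at x=450 -337.9793479829119 rect ((454.22100830078125, -337.3761901855469), (72.1402359008789, 22.66558265686035), 5.335733413696289) xmin 411.99140234912727
ring [ 561.6 -329.8] 28.41034267337009 176 32.149475883169224 xmax 596.0465970474525 y -361.44867295011716 -297.3298230603095
((561.5438842773438, -330.4456787109375), 36.294708251953125)
tab [ 543.3 -319.7   52.6] 19
```

```bash
J="python3 -m jog"
$J '[[[0.32,-0.33,0],[0,0,0.06],-1],[[0.64,-0.66,0],[0,0,0.12],-1],[[0.96,-1,0],[0,0,0.1875],-1]]'
$J '[[[0.32,-0.33,0],[0,0,0],-1],[[0.64,-0.66,0],[0,0,0],-1],[[0.96,-1,0],[0,0,0],-1]]'
$J '[[[0.32,-0.33,0],[0,0,0],-1],[[0.64,-0.66,0],[0,0,0],-1],[[0.96,-1,0],[0,0,0],-1]]'
$J '[[[0,-0.5,0],[0,0,0],-1],[[0,-1,0],[0,0,0],-1]]'
$J '[[[0,-0.5,0],[0,0,0],-1],[[0,-1,0],[0,0,0],-1]]'
$J '[[[0,-0.5,0],[0,0,0],-1],[[0,-1,0],[0,0,0],-1]]'
$J '[[[0,-0.5,0],[0,0,0],-1],[[0,-1,0],[0,0,0],-1]]'
$J '[[[0,-0.5,0],[0,0,0],-1],[[0,-1,0],[0,0,0],-1]]'
$J '[[[0,-0.5,0],[0,0,0],-1],[[0,-1,0],[0,0,0],-1]]'
$J '[[[0,-0.34,-0.5],[0,0,0],-1],[[0,-0.34,-1],[0,0,0],-1],[[0,-0.34,-1],[0,0,0],-1],[[0,-0.34,-1],[0,0,0],-1],[[0,-0.34,-1],[0,0,0],-1]]'
python3 -c "
from bench import *;s=read_state();print(s)"
```

```text
clock: 0.4
position: [284.6, 494.7, 230.6]
ee_rot: [0.999, 0.047, -0.0, 0.001]
contact_force: [-0.1, 0.4, -0.2]
gripper_width: 85.4
grasp_force: 0.0
clock: 0.7
position: [380.9, 394.4, 231.0]
ee_rot: [0.999, 0.044, -0.0, 0.0]
contact_force: [-0.4, 0.6, 0.3]
gripper_width: 85.4
grasp_force: 0.0
clock: 1.0
position: [476.9, 294.4, 231.0]
ee_rot: [0.999, 0.044, -0.0, 0.0]
contact_force: [0.0, 1.0, -0.0]
gripper_width: 85.7
grasp_force: 0.0
clock: 1.2
position: [476.3, 194.0, 230.3]
ee_rot: [0.999, 0.043, -0.001, 0.001]
contact_force: [0.6, -0.7, 0.3]
gripper_width: 85.4
grasp_force: 0.0
clock: 1.4
position: [475.5, 93.9, 231.0]
ee_rot: [0.999, 0.044, -0.0, 0.0]
contact_force: [0.7, 0.3, -0.0]
gripper_width: 85.3
grasp_force: 0.0
clock: 1.6
position: [475.4, -5.9, 231.2]
ee_rot: [0.999, 0.044, -0.0, -0.0]
contact_force: [1.1, -0.1, -0.0]
gripper_width: 85.6
grasp_force: 0.0
clock: 1.8
position: [475.5, -105.9, 231.2]
ee_rot: [0.999, 0.044, -0.0, -0.0]
contact_force: [1.2, 0.5, -0.1]
gripper_width: 85.6
grasp_force: 0.0
clock: 2.0
position: [475.5, -205.9, 231.1]
ee_rot: [0.999, 0.043, -0
[... 377 characters left out ...]
'clock': 2.7, 'joints': array([-3.38878218e-01,  4.02889890e-01, -2.29240079e-01,  1.27035061e-03,
       -9.35318603e-01,  1.99767513e+00]), 'joint_vel': array([ 0.00655399, -0.02529747,  0.01553001, -0.00215626,  0.00522286,
        0.0007903 ]), 'joint_efforts': array([-3.51855392e-01, -3.59473300e+01,  1.55517733e+01,  3.47158089e+00,
       -3.02179623e-02, -5.64983766e-04]), 'position': array([ 477.66138454, -338.12252256,  133.5084154 ]), 'ee_rot': array([0.999014  , 0.04436182, 0.00136147, 0.0011001 ]), 'contact_force': array([-0.14984231, -0.28512792,  0.50560637]), 'wrist_torque': array([ 0.03220561, -0.02718676,  0.03565518]), 'grasp_force': 0.0, 'gripper_width': 85.3000089544749}
```

```bash
J="python3 -m jog"
$J '[[[0,0,-0.4],[0,0,0],-1],[[0,0,-0.8],[0,0,0],-1],[[0,0,-1],[0,0,0],-1],[[0,0,-1],[0,0,0],-1]]'
$J '[[[0,0,-0.22],[0,0,0],-1],[[0,0,-0.22],[0,0,0],-1],[[0,0,-0.22],[0,0,0],-1],[[0,0,-0.22],[0,0,0],1],[[0,0,-0.22],[0,0,0],1],[[0,0,-0.22],[0,0,0],1],[[0,0,-0.22],[0,0,0],1],[[0,0,-0.22],[0,0,0],1],[[0,0,-0.22],[0,0,0],1],[[0,0,-0.22],[0,0,0],1],[[0,0,-0.22],[0,0,0],1],[[0,0,-0.22],[0,0,0],1],[[0,0,-0.22],[0,0,0],1]]'
$J '[[[0,0,0.3],[0,0,0],1],[[0,0,0.6],[0,0,0],1],[[0,0,1],[0,0,0],1],[[0,0,1],[0,0,0],1],[[0,0,1],[0,0,0],1]]'
python3 - <<'E'
from bench import *
from h import *
np.set_printoptions(precision=1,suppress=True)
s=read_state();print(s["position"],s["wrist_torque"])
im=[]
for n in("top","scene"):
    d=get_image(n); np.savez(n+"1.npz",**d); X=cloud(d); u,v=map(int,proj(d,[530,-335,120])); im.append(cv2.resize(d["frame"][max(v-60,0):v+60,u-60:u+60,::-1],(400,400)))
cv2.imwrite("pics/lift.png",np.clip(np.hstack(im)*1.6,0,255).astype(np.uint8))
E
```

```text
clock: 3.1
position: [476.2, -337.1, 31.1]
ee_rot: [0.999, 0.044, -0.001, -0.0]
contact_force: [0.4, -0.1, -0.3]
gripper_width: 85.5
grasp_force: 0.0
clock: 4.4
position: [476.2, -338.0, 9.9]
ee_rot: [0.999, 0.044, 0.0, 0.0]
contact_force: [-1.1, 1.7, 5.5]
gripper_width: 18.3
grasp_force: 62.3
clock: 4.9
position: [474.9, -337.2, 108.0]
ee_rot: [0.999, 0.043, -0.001, -0.001]
contact_force: [-0.6, 0.8, -6.7]
gripper_width: 18.8
grasp_force: 60.7
[ 474.9 -337.2  108. ] [0.  0.5 0. ]
```

View pics/lift.png

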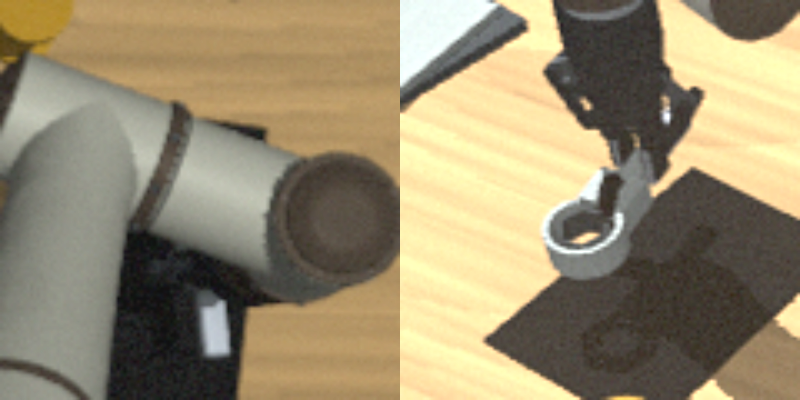

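The scene view shows the wrench held level, ring at (585,238) of the montage. Carry it above the clamp.

```bash
J="python3 -m jog"
$J '[[[0,0.4,0],[0,0,0.02],1],[[0,0.8,0],[0,0,0.04],1],[[0,1,0],[0,0,0.054],1]]'
$J '[[[0,0.4,0],[0,0,0],1],[[0,0.8,0],[0,0,0],1],[[0,1,0],[0,0,0],1]]'
$J '[[[0,0.4,0],[0,0,0],1],[[0,0.8,0],[0,0,0],1],[[0,1,0],[0,0,0],1]]'
$J '[[[0.02,0.12,-0.1],[0,0,0],1],[[0.02,0.12,-0.2],[0,0,0],1],[[0.02,0.12,-0.2],[0,0,0],1],[[0.02,0.12,-0.2],[0,0,0],1],[[0.02,0.12,-0.2],[0,0,0],1]]'
python3 - <<'E'
from bench import *
from h import *
np.set_printoptions(precision=1,suppress=True)
s=read_state();print(s["position"],s["ee_rot"],s["wrist_torque"])
d=get_image("scene"); np.savez("scene2.npz",**d); X=cloud(d)
m=(abs(X[...,2]-111)<7)&(np.hypot(X[...,0]-560,X[...,1]+10)<50)
p=X[m]; 
if len(p)>10:
    print(len(p),p.mean(0),circ(p[:,:2]),cv2.minAreaRect(p[:,:2].astype(np.float32)))
q=X[(abs(X[...,0]-560)<40)&(abs(X[...,1]+10)<40)&(X[...,2]>70)];print(np.histogram(q[:,2],np.arange(70,150,4)))
u,v=map(int,proj(d,[560,-10,80])); cv2.imwrite("pics/hover.png",np.clip(cv2.resize(d["frame"][v-60:v+60,u-80:u+80,::-1],(800,600),interpolation=cv2.INTER_CUBIC)*1.5,0,255).astype(np.uint8));print(u-80,v-60)
E
```

```text
clock: 5.3
position: [473.5, -235.4, 106.5]
ee_rot: [0.995, 0.101, -0.003, -0.001]
contact_force: [0.9, -0.9, -5.7]
gripper_width: 18.7
grasp_force: 60.9
clock: 5.6
position: [473.9, -135.6, 107.0]
ee_rot: [0.995, 0.101, -0.003, -0.001]
contact_force: [-0.2, -1.4, -6.9]
gripper_width: 18.8
grasp_force: 60.8
clock: 5.9
position: [474.4, -36.0, 107.3]
ee_rot: [0.995, 0.101, -0.002, -0.0]
contact_force: [-0.0, -1.1, -6.5]
gripper_width: 18.4
grasp_force: 60.8
clock: 6.4
position: [478.2, -26.8, 89.1]
ee_rot: [0.995, 0.099, -0.0, 0.0]
contact_force: [0.2, 0.1, -5.5]
gripper_width: 18.9
grasp_force: 60.8
[478.2 -26.8  89.1] [ 1.   0.1 -0.   0. ] [-0.1  0.4  0. ]
304 [548.6 -12.  108.7] (array([554.6, -10.9]), np.float64(30.522636764154498)) ((553.8412475585938, -10.531578063964844), (84.56778717041016, 61.199974060058594), 7.80017614364624)
(array([  0,   6,  22,  31,  53,  42,  61,  87, 120, 148,  46,  15,   2,
         5,   6,   8,   1,   0,   0]), array([ 70,  74,  78,  82,  86,  90,  94,  98, 102, 106, 110, 114, 118,
       122, 126, 130, 134, 138, 142, 146]))
201 187
```

View pics/hover.png

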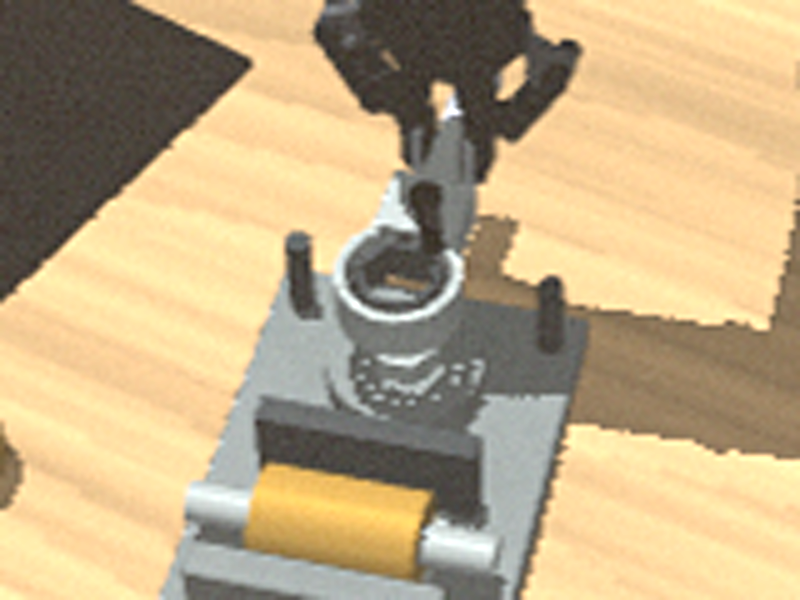

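The ring's top ellipse centre is at crop (398,270), i.e. pixel (280.6,241). Compare it with the seat in the same camera.

```bash
python3 - <<'E'
from h import *
np.set_printoptions(precision=1,suppress=True)
d=dict(np.load("scene2.npz"))
g=d["frame"].astype(int)
print("ring ray",ray(d,280.6,241,112))
X=cloud(d); m=(abs(X[...,2]-110.5)<4)&(np.hypot(X[...,0]-557,X[...,1]+10)<42)&(X[...,0]>545)
p=X[m]; print(len(p),circ(p[:,:2]), cv2.fitEllipse(np.argwhere(m)[:,::-1].astype(np.float32)))
# seat in scene: posts, base, turret
d=dict(np.load("scene0.npz"));X=cloud(d)
t=X[(np.hypot(X[...,0]-562,X[...,1]+9)<50)&(abs(X[...,2]-40)<3)]
e=t[:,:2];print("turret hull", cv2.minEnclosingCircle(e.astype(np.float32)))
for P in([559.2,-10.2,67],[563,-8.5,67]): print(proj(d,P))
cv2.imwrite("pics/hex0.png",np.clip(cv2.resize(d["frame"][235:305,240:330,::-1],(800,622),interpolation=cv2.INTER_CUBIC)[:600]*1.5,0,255).astype(np.uint8))
E
```

```text
ring ray [567.9  -6.9 112. ]
84 (array([567.3,  -9.4]), np.float64(26.43853890750451)) ((279.9296875, 241.85955810546875), (16.549942016601562, 23.447879791259766), 101.63081359863281)
turret hull ((562.2862548828125, -8.583723068237305), 40.8336296081543)
(np.float64(281.64110202499864), np.float64(250.2872501766413))
(np.float64(281.50800069265813), np.float64(251.56604578677013))
```

View pics/hex0.png

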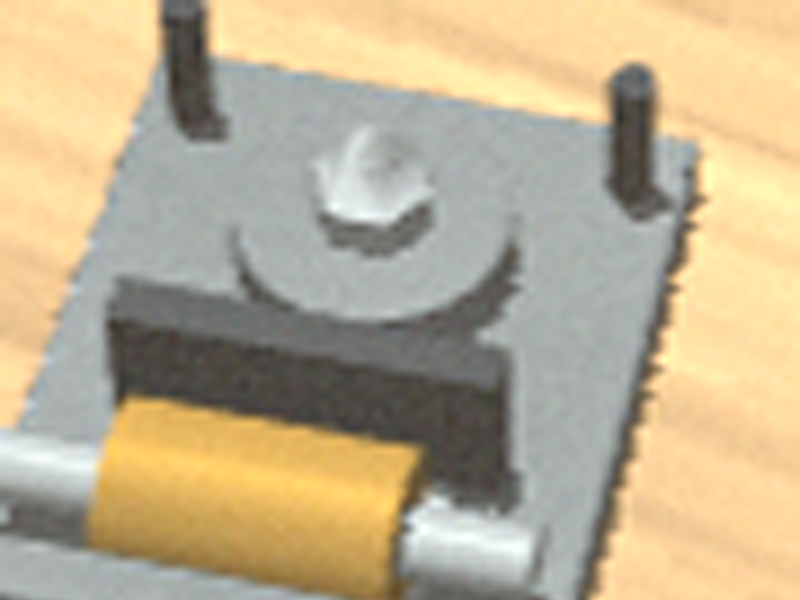

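Ring sits about 2–3 mm too far in +x relative to the hexagon in the same camera. Correct and lower in stages, watching the forces.

```bash
J="python3 -m jog"
$J '[[[-0.025,0.01,-0.1],[0,0,0],1],[[-0.025,0.01,-0.2],[0,0,0],1],[[-0.025,0.01,-0.22],[0,0,0],1],[[-0.025,0.01,-0.22],[0,0,0],1],[[-0.025,0.01,-0.22],[0,0,0],1]]'
$J '[[[0,0,-0.03],[0,0,0],1],[[0,0,-0.06],[0,0,0],1],[[0,0,-0.08],[0,0,0],1],[[0,0,-0.08],[0,0,0],1]]'
$J '[[[0,0,-0.02],[0,0,0],1],[[0,0,-0.04],[0,0,0],1],[[0,0,-0.04],[0,0,0],1],[[0,0,-0.04],[0,0,0],1]]'
python3 -c "
from bench import *;s=read_state();print(s['position'].round(1),s['wrist_torque'],s['ee_rot'])"
```

```text
clock: 6.95
position: [475.9, -25.0, 67.3]
ee_rot: [0.995, 0.1, 0.0, 0.0]
contact_force: [-0.2, -0.3, -5.5]
gripper_width: 18.5
grasp_force: 60.8
clock: 7.35
position: [476.5, -25.0, 59.3]
ee_rot: [0.995, 0.1, 0.001, 0.0]
contact_force: [3.4, -2.6, -6.3]
gripper_width: 18.5
grasp_force: 60.8
clock: 7.75
position: [476.4, -25.0, 55.5]
ee_rot: [0.995, 0.1, 0.001, -0.0]
contact_force: [3.1, -3.6, -4.5]
gripper_width: 18.5
grasp_force: 60.9
[476.4 -25.   55.5] [-0.80660961 -0.70122795 -0.31207826] [ 9.95008348e-01  9.97888775e-02  7.52807715e-04 -9.10007008e-06]
```

```bash
J="python3 -m jog"
$J '[[[0.01,-0.015,0],[0,0,0],1],[[0.01,-0.015,-0.01],[0,0,0],1],[[0.01,-0.015,-0.02],[0,0,0],1],[[0.01,-0.015,-0.03],[0,0,0],1],[[0.01,-0.015,-0.03],[0,0,0],1]]'
$J '[[[0,0,-0.02],[0,0,0],1],[[0,0,-0.04],[0,0,0],1],[[0,0,-0.04],[0,0,0],1],[[0,0,-0.04],[0,0,0],1]]'
python3 -c "
from bench import *;s=read_state();print(s['position'].round(1),s['wrist_torque'],s['ee_rot'])"
```

```text
clock: 8.25
position: [476.3, -26.5, 52.0]
ee_rot: [0.995, 0.1, -0.0, 0.0]
contact_force: [1.0, 0.4, -4.6]
gripper_width: 18.4
grasp_force: 60.9
clock: 8.65
position: [476.2, -26.7, 48.5]
ee_rot: [0.995, 0.1, -0.0, 0.0]
contact_force: [-2.9, -0.2, 0.3]
gripper_width: 18.7
grasp_force: 61.6
[476.2 -26.7  48.5] [0.06442199 0.63265012 0.03567846] [ 9.95004602e-01  9.98284077e-02 -3.58926256e-04  3.90043357e-05]
```

```bash
J="python3 -m jog"
$J '[[[-0.01,0,-0.01],[0,0,0],1],[[-0.01,0,-0.02],[0,0,0],1],[[-0.01,0,-0.02],[0,0,0],1]]'
$J '[[[0,0,-0.01],[0,0,0],1],[[0,0,-0.02],[0,0,0],1],[[0,0,-0.02],[0,0,0],1]]'
python3 -c "
from bench import *;s=read_state();print(s['position'].round(1),s['wrist_torque'],s['ee_rot'])"
```

```text
clock: 8.95
position: [475.9, -26.6, 46.8]
ee_rot: [0.995, 0.1, 0.001, 0.0]
contact_force: [-3.8, -1.8, 4.4]
gripper_width: 18.8
grasp_force: 62.1
clock: 9.25
position: [475.5, -26.6, 44.9]
ee_rot: [0.995, 0.1, -0.0, 0.0]
contact_force: [-6.7, -0.1, 8.2]
gripper_width: 18.7
grasp_force: 62.7
[475.5 -26.6  44.9] [-1.06192231e-01  1.03666965e+00  5.91305273e-04] [ 9.94999309e-01  9.98817132e-02 -6.75668111e-05  1.14781030e-04]
```

```bash
J="python3 -m jog"
$J '[[[0,0,0],[0,0,0],-1],[[0,0,0],[0,0,0],-1],[[0,0,0],[0,0,0],-1],[[0,0,0],[0,0,0],-1],[[0,0,0],[0,0,0],-1],[[0,0,0],[0,0,0],-1],[[0,0,0],[0,0,0],-1],[[0,0,0],[0,0,0],-1]]'
$J '[[[0,0,0.4],[0,0,0],-1],[[0,0,0.8],[0,0,0],-1],[[-0.3,0,1],[0,0,0],-1],[[-0.6,0,1],[0,0,0],-1],[[-0.6,0,1],[0,0,0],-1]]'
python3 - <<'E'
from bench import *
from h import *
np.set_printoptions(precision=1,suppress=True)
for n in("top","scene"):
    d=get_image(n); np.savez(n+"3.npz",**d); X=cloud(d); x,y,z=X[...,0],X[...,1],X[...,2]
    near=np.hypot(x-560,y+10)
    k=(near<40)&(z>60)&(z<78); p=X[k]; print(n,len(p),p[:,2].mean(),np.percentile(p[:,2],[5,25,50,75,95]) if len(p) else "",circ(p[:,:2]))
    A=np.c_[p[:,:2]-[560,-10],np.ones(len(p))]; print("plane",np.linalg.lstsq(A,p[:,2],rcond=None)[0])
    t=X[(near<60)&(z>80)&(z<100)]; print("tab",len(t),t.mean(0))
d=get_image("scene");u,v=map(int,proj(d,[560,-10,70])); cv2.imwrite("pics/seat.png",np.clip(cv2.resize(d["frame"][v-60:v+60,u-80:u+80,::-1],(800,600),interpolation=cv2.INTER_CUBIC)*1.5,0,255).astype(np.uint8))
E
```

```text
clock: 10.05
position: [475.6, -26.5, 44.3]
ee_rot: [0.995, 0.1, 0.0, 0.0]
contact_force: [-0.2, 0.2, -1.2]
gripper_width: 85.4
grasp_force: 0.0
clock: 10.55
position: [412.0, -27.0, 144.7]
ee_rot: [0.995, 0.1, -0.0, -0.001]
contact_force: [0.2, -0.5, 0.4]
gripper_width: 85.1
grasp_force: 0.0
top 297 67.08257562951083 [61.  64.1 67.1 69.5 73.7] (array([555.1, -11.7]), np.float64(24.74457849477495))
plane [-0.   0.  66.9]
tab 22 [533.1  -5.5  87.7]
scene 380 65.81373290301417 [60.9 63.5 65.9 67.9 70.7] (array([559. ,  -9.2]), np.float64(25.883797014838944))
plane [-0.   0.  65.8]
tab 22 [541.2  -1.6  87.4]
```

View pics/seat.png

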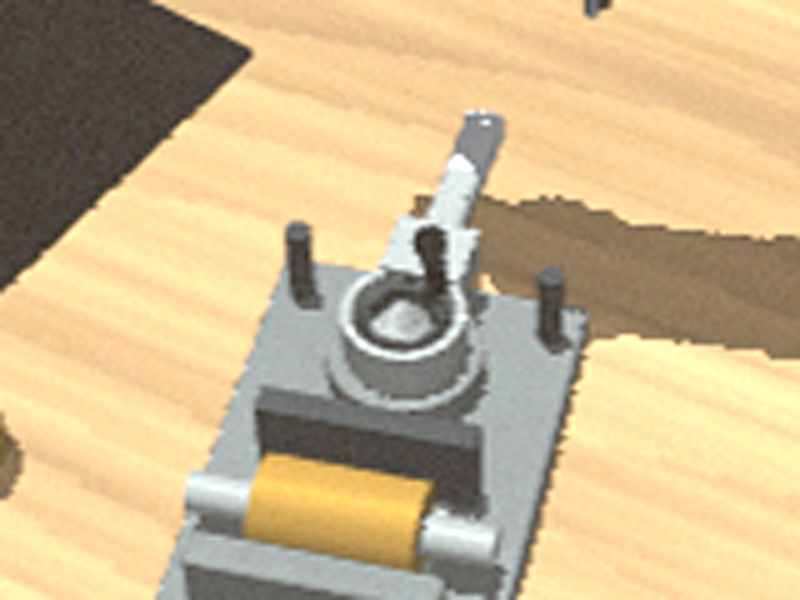

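The wrench is seated flat (ring top about 67 mm, tab at crop (430,255), still on its +y side). Now the lever flip with shut fingers.

```bash
J="python3 -m jog"
$J '[[[0.3,0.3,0],[0,0,0],1],[[0.6,0.57,0],[0,0,0],1],[[0.6,0.57,0],[0,0,0],1],[[0.6,0.57,0],[0,0,0],1],[[0.6,0.57,0],[0,0,0],1],[[0.6,0.57,0],[0,0,0],1],[[0.6,0.57,0],[0,0,0],1]]'
$J '[[[0.3,0,-0.2],[0,0,0],1],[[0.57,0,-0.5],[0,0,0],1],[[0.57,0,-0.67],[0,0,0],1],[[0.57,0,-0.67],[0,0,0],1],[[0.57,0,-0.67],[0,0,0],1]]'
$J '[[[0.01,-0.05,0],[0,0,0],1],[[0.02,-0.1,0],[0,0,0],1],[[0.03,-0.15,0],[0,0,0],1],[[0.03,-0.15,0],[0,0,0],1]]'
$J '[[[0.01,-0.05,0],[0,0,0],1],[[0.02,-0.1,0],[0,0,0],1],[[0.02,-0.1,0],[0,0,0],1]]'
$J '[[[0.01,-0.05,0],[0,0,0],1],[[0.02,-0.1,0],[0,0,0],1],[[0.02,-0.1,0],[0,0,0],1]]'
```

```text
clock: 11.4
position: [475.2, 30.0, 144.4]
ee_rot: [0.995, 0.1, -0.0, 0.0]
contact_force: [0.1, -0.4, 0.4]
gripper_width: -0.4
grasp_force: 0.0
clock: 11.9
position: [532.4, 30.1, 77.6]
ee_rot: [0.995, 0.1, -0.0, 0.0]
contact_force: [-0.0, 0.4, 1.0]
gripper_width: 0.2
grasp_force: 0.0
clock: 12.3
position: [536.5, 15.3, 78.3]
ee_rot: [0.995, 0.1, 0.001, -0.0]
contact_force: [-0.2, 0.8, -0.4]
gripper_width: 0.1
grasp_force: 0.5
clock: 12.6
position: [537.7, 5.0, 77.3]
ee_rot: [0.995, 0.1, -0.0, 0.0]
contact_force: [-0.1, 0.7, 0.1]
gripper_width: 0.0
grasp_force: 0.4
clock: 12.9
position: [539.4, -5.0, 77.2]
ee_rot: [0.995, 0.099, -0.0, -0.0]
contact_force: [-0.7, 2.0, 0.9]
gripper_width: 0.5
grasp_force: 1.2
```

```bash
J="python3 -m jog"
$J '[[[0.01,-0.05,0],[0,0,0],1],[[0.01,-0.05,0],[0,0,0],1]]'
$J '[[[0.01,-0.05,0],[0,0,0],1],[[0.01,-0.05,0],[0,0,0],1]]'
$J '[[[0.005,-0.03,0],[0,0,0],1],[[0.005,-0.03,0],[0,0,0],1]]'
```

```text
clock: 13.1
position: [540.2, -9.6, 77.3]
ee_rot: [0.995, 0.099, -0.0, -0.0]
contact_force: [-1.1, 5.2, 2.1]
gripper_width: -0.2
grasp_force: 2.2
clock: 13.3
position: [542.2, -13.6, 77.5]
ee_rot: [0.995, 0.1, 0.001, -0.001]
contact_force: [0.3, 6.7, 1.2]
gripper_width: -0.2
grasp_force: 3.7
clock: 13.5
position: [542.9, -15.6, 77.8]
ee_rot: [0.995, 0.1, 0.001, -0.001]
contact_force: [-1.6, 11.5, 3.0]
gripper_width: -0.0
grasp_force: 6.1
```

```bash
J="python3 -m jog"
$J '[[[0,0.15,0],[0,0,0],1],[[0,0.2,0.3],[0,0,0],1],[[-0.4,0.2,0.7],[0,0,0],-1],[[-0.9,0,0.7],[0,0,0],-1],[[-1,0,0.7],[0,0,0],-1],[[-1,0,0.7],[0,0,0],-1]]'
$J '[[[-0.4,0,0],[0,0,0],-1],[[-0.4,0,0],[0,0,0],-1],[[-0.4,0,0],[0,0,0],-1],[[-0.4,0,0],[0,0,0],-1]]'
python3 - <<'E'
from bench import *
from h import *
np.set_printoptions(precision=1,suppress=True)
im=[]
for n in("top","scene"):
    d=get_image(n); X=cloud(d); x,y,z=X[...,0],X[...,1],X[...,2]; near=np.hypot(x-560,y+10)
    t=X[(near<45)&(z>80)&(z<100)]; print(n,"tab",len(t),t.mean(0))
    h=X[(near<150)&(near>66)&(z>50)&(z<68)&(x<515)&(abs(y+30)<60)]; k=h[np.hypot(h[:,0]-503,h[:,1]-44)>15]
    f=np.polyfit(k[:,0],k[:,1],1);print("handle",len(k),np.degrees(np.arctan(f[0])),"y@442",np.polyval(f,442),"z",k[:,2].mean(),k[:,0].min())
    u,v=map(int,proj(d,[540,-10,70])); im.append(cv2.resize(d["frame"][v-40:v+40,u-40:u+40,::-1],(400,400),interpolation=cv2.INTER_CUBIC))
cv2.imwrite("pics/flip.png",np.clip(np.hstack(im)*1.6,0,255).astype(np.uint8))
E
```

```text
clock: 14.1
position: [439.0, -18.6, 147.5]
ee_rot: [0.995, 0.1, -0.001, 0.0]
contact_force: [0.7, 0.4, -1.0]
gripper_width: 57.8
grasp_force: 0.0
clock: 14.5
position: [403.5, -17.3, 147.5]
ee_rot: [0.995, 0.1, 0.0, 0.0]
contact_force: [-0.1, -0.1, 0.4]
gripper_width: 85.7
grasp_force: 0.0
top tab 17 [543.7 -28.4  89.2]
handle 22 -54.36474819351292 y@442 39.47135001774427 z 63.130528209129764 493.584953691075
scene tab 27 [548.4 -26.7  87.3]
handle 184 20.388518880146798 y@442 -56.83560961211006 z 61.5800832260356 420.9972026847301
```

View pics/flip.png

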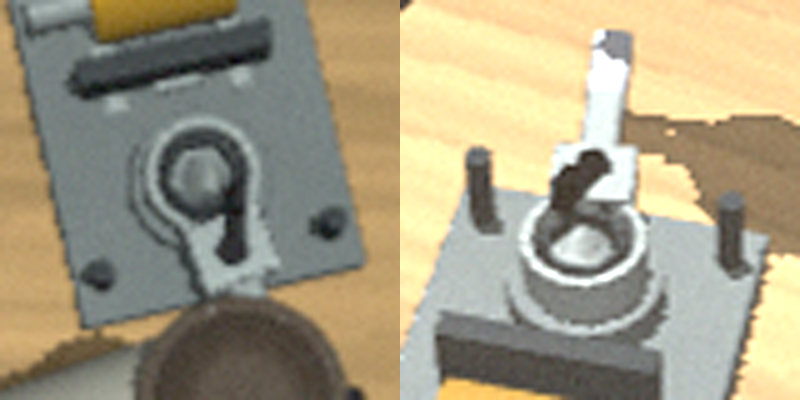

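Lever is flipped (tab now on the -y side: left picture (235,200), handle up-right in the scene view); wrench yaw is about 21.5°. Grasp at x=-120, and compute the arc table.

```bash
J="python3 -m jog"
$J '[[[0.45,-0.37,-0.2],[0,0,0.04],-1],[[0.45,-0.37,-0.5],[0,0,0.083],-1],[[0.45,-0.37,-0.8],[0,0,0.083],-1],[[0.45,-0.37,-1],[0,0,0.083],-1],[[0.45,-0.37,-1],[0,0,0.083],-1]]'
$J '[[[0,0,-0.09],[0,0,0],-1],[[0,0,-0.09],[0,0,0],-1],[[0,0,-0.09],[0,0,0],0.3],[[0,0,-0.09],[0,0,0],0.5],[[0,0,-0.09],[0,0,0],1],[[0,0,-0.09],[0,0,0],1],[[0,0,-0.09],[0,0,0],1],[[0,0,-0.09],[0,0,0],1],[[0,0,-0.09],[0,0,0],1],[[0,0,-0.09],[0,0,0],1],[[0,0,-0.09],[0,0,0],1]]'
cat > arc.py <<'E'
import numpy as np
from bench import read_state
s=read_state(); C=np.array([560,-10.]); p=s["position"][:2]; q=s["ee_rot"]; y=2*np.arctan2(q[1],q[0]); r=p-C
a0=np.arctan2(-r[1],-r[0]); F=s["contact_force"]; t=np.array([np.sin(a0),-np.cos(a0)])
print("tool yaw",np.degrees(y),"arm angle",np.degrees(a0),"R",np.hypot(*r),"z",s["position"][2],"F along ccw,radial out",F[:2]@t,F[:2]@(r/np.hypot(*r)),"Tz",s["wrist_torque"])
for D in (4,-4):
    for k in range(1,23):
        a=np.radians(D*k); c,n=np.cos(a),np.sin(a); d=np.array([[c,-n],[n,c]])@r-r
        print(D*k,(d/100).round(3).tolist(),round(D*k/120,3),end=" | ")
    print()
E
python3 arc.py
```

```text
clock: 15.1
position: [445.6, -55.1, 44.5]
ee_rot: [0.983, 0.185, -0.004, 0.0]
contact_force: [-0.0, -0.0, -0.8]
gripper_width: 85.4
grasp_force: 0.0
clock: 16.2
position: [447.2, -54.4, 38.5]
ee_rot: [0.983, 0.186, 0.0, 0.0]
contact_force: [-2.2, 1.8, 4.1]
gripper_width: 18.9
grasp_force: 61.8
tool yaw 21.434382428696196 arm angle 21.51035097947377 R 121.21934743416452 z 38.49026574623887 F along ccw,radial out -2.4262774023875897 1.3792070335292343 Tz [0.43200317 0.33421243 0.17066695]
4 [0.034, -0.078] 0.033 | 8 [0.073, -0.153] 0.067 | 12 [0.117, -0.225] 0.1 | 16 [0.166, -0.294] 0.133 | 20 [0.22, -0.359] 0.167 | 24 [0.278, -0.42] 0.2 | 28 [0.341, -0.477] 0.233 | 32 [0.407, -0.53] 0.267 | 36 [0.477, -0.578] 0.3 | 40 [0.55, -0.621] 0.333 | 44 [0.625, -0.659] 0.367 | 48 [0.703, -0.691] 0.4 | 52 [0.784, -0.718] 0.433 | 56 [0.866, -0.739] 0.467 | 60 [0.949, -0.754] 0.5 | 64 [1.033, -0.764] 0.533 | 68 [1.117, -0.768] 0.567 | 72 [1.202, -0.765] 0.6 | 76 [1.286, -0.757] 0.633 | 80 [1.37, -0.743] 0.667 | 84 [1.452, -0.724] 0.7 | 88 [1.533, -0.698] 0.733 | 
-4 [-0.028, 0.08] -0.033 | -8 [-0.051, 0.161] -0.067 | -12 [-0.068, 0.244] -0.1 | -16 [-0.079, 0.328] -0.133 | -20 [-0.084, 0.413] -0.167 | -24 [-0.083, 0.497] -0.2 | -28 [-0.077, 0.581] -0.233 | -32 [-0.064, 0.665] -0.267 | -36 [-0.046, 0.748] -0.3 | -40 [-0.022, 0.829] -0.333 | -44 [0.008, 0.908] -0.367 | -48 [0.043, 0.985] -0.4 | -52 [0.083, 1.06] -0.433 | -56 [0.129, 1.131] -0.467 | -60 [0.179, 1.199] -0.5 | -64 [0.234, 1.263] -0.533 | -68 [0.293, 1.324] -0.567 | -72 [0.357, 1.38] -0.6 | -76 [0.424, 1.431] -0.633 | -80 [0.494, 1.478] -0.667 | -84 [0.568, 1.52] -0.7 | -88 [0.644, 1.556] -0.733 |
```

Arm angle and tool yaw agree. First tightening stroke (clockwise 48°), with a check mid-way.

```bash
J="python3 -m jog"
$J '[[[-0.028,0.08,0],[0,0,-0.033],1],[[-0.051,0.161,0],[0,0,-0.067],1],[[-0.068,0.244,0],[0,0,-0.1],1],[[-0.079,0.328,0],[0,0,-0.133],1],[[-0.084,0.413,0],[0,0,-0.167],1],[[-0.083,0.497,0],[0,0,-0.2],1]]'
python3 arc.py
```

```text
clock: 16.8
position: [439.1, -4.8, 38.5]
ee_rot: [1.0, -0.023, 0.0, 0.0]
contact_force: [0.3, -2.6, 3.2]
gripper_width: 19.1
grasp_force: 61.8
tool yaw -2.640748593571326 arm angle -2.485557566637942 R 121.02038340860256 z 38.484172480676506 F along ccw,radial out 2.5874077240689473 -0.39214741150879473 Tz [-0.55147189 -0.14773044  0.4349947 ]
4 [-0.001, -0.084] 0.033 | 8 [0.004, -0.169] 0.067 | 12 [0.016, -0.253] 0.1 | 16 [0.032, -0.335] 0.133 | 20 [0.055, -0.417] 0.167 | 24 [0.083, -0.496] 0.2 | 28 [0.117, -0.574] 0.233 | 32 [0.156, -0.649] 0.267 | 36 [0.2, -0.721] 0.3 | 40 [0.249, -0.789] 0.333 | 44 [0.303, -0.855] 0.367 | 48 [0.361, -0.916] 0.4 | 52 [0.423, -0.973] 0.433 | 56 [0.489, -1.025] 0.467 | 60 [0.559, -1.073] 0.5 | 64 [0.632, -1.116] 0.533 | 68 [0.707, -1.154] 0.567 | 72 [0.786, -1.186] 0.6 | 76 [0.866, -1.213] 0.633 | 80 [0.947, -1.234] 0.667 | 84 [1.03, -1.249] 0.7 | 88 [1.114, -1.259] 0.733 | 
-4 [0.007, 0.084] -0.033 | -8 [0.019, 0.168] -0.067 | -12 [0.037, 0.25] -0.1 | -16 [0.061, 0.331] -0.133 | -20 [0.091, 0.41] -0.167 | -24 [0.126, 0.487] -0.2 | -28 [0.166, 0.561] -0.233 | -32 [0.212, 0.633] -0.267 | -36 [0.262, 0.701] -0.3 | -40 [0.317, 0.765] -0.333 | -44 [0.376, 0.825] -0.367 | -48 [0.439, 0.881] -0.4 | -52 [0.506, 0.933] -0.433 | -56 [0.576, 0.979] -0.467 | -60 [0.65, 1.021] -0.5 | -64 [0.726, 1.057] -0.533 | -68 [0.805, 1.088] -0.567 | -72 [0.885, 1.114] -0.6 | -76 [0.967, 1.133] -0.633 | -80 [1.051, 1.147] -0.667 | -84 [1.135, 1.155] -0.7 | -88 [1.219, 1.158] -0.733 |
```

```bash
J="python3 -m jog"
$J '[[[0.007,0.084,0],[0,0,-0.033],1],[[0.019,0.168,0],[0,0,-0.067],1],[[0.037,0.25,0],[0,0,-0.1],1],[[0.061,0.331,0],[0,0,-0.133],1],[[0.091,0.41,0],[0,0,-0.167],1],[[0.126,0.487,0],[0,0,-0.2],1]]'
python3 arc.py
python3 - <<'E'
from bench import *
from h import *
np.set_printoptions(precision=1,suppress=True)
d=get_image("scene");X=cloud(d); c,s=np.cos(.2465),np.sin(.2465); L=(X-[559.5,-10,0])@np.array([[c,-s,0],[s,c,0],[0,0,1]])
m=(abs(L[...,1])<45)&(abs(L[...,2]-70)<4)&(L[...,0]>50)&(L[...,0]<125); print("jaw x",np.percentile(L[m][:,0],[5,50,95]))
X=cloud(dict(np.load("scene0.npz"))); L=(X-[559.5,-10,0])@np.array([[c,-s,0],[s,c,0],[0,0,1]])
m=(abs(L[...,1])<45)&(abs(L[...,2]-70)<4)&(L[...,0]>50)&(L[...,0]<125); print("jaw x start",np.percentile(L[m][:,0],[5,50,95]))
E
```

```text
clock: 17.4
position: [451.2, 43.9, 38.4]
ee_rot: [0.973, -0.23, -0.0, 0.001]
contact_force: [-1.9, 0.1, 4.8]
gripper_width: 19.1
grasp_force: 62.1
tool yaw -26.61334705614463 arm angle -26.359407909689413 R 121.37015408227109 z 38.41853403312053 F along ccw,radial out 0.7015694937611063 1.750503077460921 Tz [-0.35559878  0.21043648  0.53564271]
4 [-0.035, -0.077] 0.033 | 8 [-0.064, -0.157] 0.067 | 12 [-0.088, -0.238] 0.1 | 16 [-0.106, -0.321] 0.133 | 20 [-0.119, -0.404] 0.167 | 24 [-0.125, -0.489] 0.2 | 28 [-0.126, -0.574] 0.233 | 32 [-0.12, -0.658] 0.267 | 36 [-0.109, -0.742] 0.3 | 40 [-0.092, -0.825] 0.333 | 44 [-0.069, -0.907] 0.367 | 48 [-0.041, -0.986] 0.4 | 52 [-0.007, -1.064] 0.433 | 56 [0.033, -1.139] 0.467 | 60 [0.077, -1.211] 0.5 | 64 [0.126, -1.28] 0.533 | 68 [0.18, -1.345] 0.567 | 72 [0.239, -1.407] 0.6 | 76 [0.302, -1.464] 0.633 | 80 [0.368, -1.516] 0.667 | 84 [0.438, -1.564] 0.7 | 88 [0.511, -1.607] 0.733 | 
-4 [0.04, 0.075] -0.033 | -8 [0.086, 0.146] -0.067 | -12 [0.136, 0.214] -0.1 | -16 [0.191, 0.279] -0.133 | -20 [0.25, 0.339] -0.167 | -24 [0.313, 0.396] -0.2 | -28 [0.38, 0.447] -0.233 | -32 [0.451, 0.494] -0.267 | -36 [0.524, 0.536] -0.3 | -40 [0.601, 0.573] -0.333 | -44 [0.68, 0.604] -0.367 | -48 [0.76, 0.63] -0.4 | -52 [0.843, 0.65] -0.433 | -56 [0.926, 0.664] -0.467 | -60 [1.01, 0.672] -0.5 | -64 [1.095, 0.675] -0.533 | -68 [1.18, 0.671] -0.567 | -72 [1.264, 0.662] -0.6 | -76 [1.347, 0.647] -0.633 | -80 [1.429, 0.626] -0.667 | -84 [1.51, 0.599] -0.7 | -88 [1.588, 0.567] -0.733 | 
jaw x [ 73.7 104.9 123. ]
jaw x start [ 65.9 105.2 122.7]
```

The jaw has moved about 8 mm. Now the return swing (counter-clockwise 80°, clicking).

```bash
J="python3 -m jog"
$J '[[[-0.035,-0.077,0],[0,0,0.033],1],[[-0.064,-0.157,0],[0,0,0.067],1],[[-0.088,-0.238,0],[0,0,0.1],1],[[-0.106,-0.321,0],[0,0,0.133],1],[[-0.119,-0.404,0],[0,0,0.167],1],[[-0.125,-0.489,0],[0,0,0.2],1],[[-0.126,-0.574,0],[0,0,0.233],1],[[-0.12,-0.658,0],[0,0,0.267],1],[[-0.109,-0.742,0],[0,0,0.3],1],[[-0.092,-0.825,0],[0,0,0.333],1]]'
$J '[[[0.023,-0.082,0],[0,0,0.033],1],[[0.051,-0.161,0],[0,0,0.067],1],[[0.085,-0.239,0],[0,0,0.1],1],[[0.125,-0.314,0],[0,0,0.133],1],[[0.169,-0.386,0],[0,0,0.167],1],[[0.218,-0.455,0],[0,0,0.2],1],[[0.272,-0.52,0],[0,0,0.233],1],[[0.331,-0.582,0],[0,0,0.267],1],[[0.394,-0.639,0],[0,0,0.3],1],[[0.46,-0.691,0],[0,0,0.333],1]]'
python3 arc.py
python3 -c "
from bench import *;print(read_state()['joints'])"
```

```text
clock: 18.45
position: [442.8, -38.6, 38.5]
ee_rot: [0.993, 0.119, 0.001, -0.0]
contact_force: [-1.4, 3.6, 3.0]
gripper_width: 19.2
grasp_force: 61.8
clock: 19.45
position: [489.0, -107.3, 38.4]
ee_rot: [0.893, 0.451, 0.001, -0.0]
contact_force: [-0.4, 5.7, 3.2]
gripper_width: 19.2
grasp_force: 61.9
tool yaw 53.575053488060085 arm angle 53.88725491372253 R 120.49038594493467 z 38.40807797155456 F along ccw,radial out -3.659467444468561 -4.388876438778065 Tz [1.7861554  0.10811309 0.24673627]
4 [0.07, -0.047] 0.033 | 8 [0.142, -0.089] 0.067 | 12 [0.218, -0.126] 0.1 | 16 [0.296, -0.158] 0.133 | 20 [0.376, -0.184] 0.167 | 24 [0.457, -0.205] 0.2 | 28 [0.54, -0.219] 0.233 | 32 [0.624, -0.228] 0.267 | 36 [0.708, -0.232] 0.3 | 40 [0.792, -0.229] 0.333 | 44 [0.875, -0.22] 0.367 | 48 [0.958, -0.206] 0.4 | 52 [1.04, -0.185] 0.433 | 56 [1.12, -0.16] 0.467 | 60 [1.198, -0.128] 0.5 | 64 [1.274, -0.092] 0.533 | 68 [1.347, -0.05] 0.567 | 72 [1.416, -0.003] 0.6 | 76 [1.483, 0.049] 0.633 | 80 [1.545, 0.105] 0.667 | 84 [1.604, 0.165] 0.7 | 88 [1.658, 0.23] 0.733 | 
-4 [-0.066, 0.052] -0.033 | -8 [-0.129, 0.108] -0.067 | -12 [-0.187, 0.169] -0.1 | -16 [-0.241, 0.233] -0.133 | -20 [-0.29, 0.302] -0.167 | -24 [-0.335, 0.373] -0.2 | -28 [-0.374, 0.447] -0.233 | -32 [-0.408, 0.524] -0.267 | -36 [-0.437, 0.603] -0.3 | -40 [-0.46, 0.684] -0.333 | -44 [-0.477, 0.766] -0.367 | -48 [-0.488, 0.85] -0.4 | -52 [-0.494, 0.934] -0.433 | -56 [-0.494, 1.018] -0.467 | -60 [-0.488, 1.102] -0.5 | -64 [-0.476, 1.185] -0.533 | -68 [-0.458, 1.267] -0.567 | -72 [-0.435, 1.348] -0.6 | -76 [-0.406, 1.427] -0.633 | -80 [-0.372, 1.504] -0.667 | -84 [-0.332, 1.578] -0.7 | -88 [-0.287, 1.649] -0.733 | 
[ 1.08319097e-01  4.13352022e-01 -5.30946666e-01 -1.30190876e-03
 -6.24924047e-01  2.39859357e+00]
```

```bash
J="python3 -m jog"
$J '[[[-0.066,0.052,0],[0,0,-0.033],1],[[-0.129,0.108,0],[0,0,-0.067],1],[[-0.187,0.169,0],[0,0,-0.1],1],[[-0.241,0.233,0],[0,0,-0.133],1],[[-0.29,0.302,0],[0,0,-0.167],1],[[-0.335,0.373,0],[0,0,-0.2],1],[[-0.374,0.447,0],[0,0,-0.233],1],[[-0.408,0.524,0],[0,0,-0.267],1],[[-0.437,0.603,0],[0,0,-0.3],1],[[-0.46,0.684,0],[0,0,-0.333],1]]'
$J '[[[-0.017,0.082,0],[0,0,-0.033],1],[[-0.028,0.166,0],[0,0,-0.067],1],[[-0.034,0.25,0],[0,0,-0.1],1],[[-0.034,0.334,0],[0,0,-0.133],1]]'
python3 arc.py
```

```text
clock: 20.45
position: [442.8, -39.0, 38.5]
ee_rot: [0.993, 0.117, 0.001, 0.0]
contact_force: [0.3, 0.1, 3.4]
gripper_width: 19.0
grasp_force: 61.8
clock: 20.85
position: [439.1, -5.6, 38.4]
ee_rot: [1.0, -0.022, 0.0, 0.0]
contact_force: [-2.0, 0.5, 2.8]
gripper_width: 18.6
grasp_force: 61.9
tool yaw -2.5130823186079305 arm angle -2.064733134463855 R 120.98739016837526 z 38.44455274680253 F along ccw,radial out -0.4718614134545002 1.998537708803081 Tz [0.12289967 0.00950235 0.58940573]
4 [-0.0, -0.084] 0.033 | 8 [0.006, -0.169] 0.067 | 12 [0.017, -0.252] 0.1 | 16 [0.035, -0.335] 0.133 | 20 [0.058, -0.416] 0.167 | 24 [0.087, -0.496] 0.2 | 28 [0.121, -0.573] 0.233 | 32 [0.161, -0.647] 0.267 | 36 [0.205, -0.719] 0.3 | 40 [0.255, -0.787] 0.333 | 44 [0.309, -0.852] 0.367 | 48 [0.368, -0.913] 0.4 | 52 [0.43, -0.97] 0.433 | 56 [0.497, -1.022] 0.467 | 60 [0.567, -1.069] 0.5 | 64 [0.64, -1.111] 0.533 | 68 [0.716, -1.148] 0.567 | 72 [0.794, -1.18] 0.6 | 76 [0.874, -1.206] 0.633 | 80 [0.956, -1.227] 0.667 | 84 [1.039, -1.241] 0.7 | 88 [1.123, -1.25] 0.733 | 
-4 [0.006, 0.084] -0.033 | -8 [0.018, 0.168] -0.067 | -12 [0.035, 0.25] -0.1 | -16 [0.059, 0.332] -0.133 | -20 [0.088, 0.411] -0.167 | -24 [0.122, 0.488] -0.2 | -28 [0.162, 0.563] -0.233 | -32 [0.207, 0.634] -0.267 | -36 [0.257, 0.702] -0.3 | -40 [0.311, 0.767] -0.333 | -44 [0.37, 0.828] -0.367 | -48 [0.432, 0.884] -0.4 | -52 [0.499, 0.936] -0.433 | -56 [0.569, 0.983] -0.467 | -60 [0.642, 1.025] -0.5 | -64 [0.718, 1.062] -0.533 | -68 [0.797, 1.094] -0.567 | -72 [0.877, 1.12] -0.6 | -76 [0.959, 1.14] -0.633 | -80 [1.042, 1.155] -0.667 | -84 [1.126, 1.163] -0.7 | -88 [1.21, 1.166] -0.733 |
```

```bash
J="python3 -m jog"
cat > m.py <<'E'
import numpy as np
from bench import read_state
s=read_state(); r=s["position"][:2]-np.array([560,-10.]); F=s["contact_force"]; print("ang",np.degrees(np.arctan2(-r[1],-r[0])).round(1),"M",(r[0]*F[1]-r[1]*F[0])/1000+s["wrist_torque"][2])
E
python3 m.py
$J '[[[0.006,0.084,0],[0,0,-0.033],1],[[0.018,0.168,0],[0,0,-0.067],1]]'; python3 m.py
$J '[[[0.017,0.082,0],[0,0,-0.033],1],[[0.041,0.164,0],[0,0,-0.067],1]]'; python3 m.py
```

```text
ang -2.1 M 0.5323164536011706
clock: 21.05
position: [440.8, 11.2, 38.4]
ee_rot: [0.996, -0.092, 0.0, 0.0]
contact_force: [-0.9, 1.4, 3.1]
gripper_width: 18.5
grasp_force: 62.2
ang -10.1 M 0.6288649002587275
clock: 21.25
position: [444.8, 27.6, 38.4]
ee_rot: [0.987, -0.161, 0.0, 0.0]
contact_force: [-1.9, 1.7, 4.0]
gripper_width: 18.5
grasp_force: 62.2
ang -18.1 M 0.6699246049904154
```

```bash
J="python3 -m jog"
$J '[[[0.029,0.079,0],[0,0,-0.033],1],[[0.063,0.156,0],[0,0,-0.067],1]]'; python3 m.py
python3 - <<'E'
from bench import *
from h import *
np.set_printoptions(precision=1,suppress=True)
c,s=np.cos(.2465),np.sin(.2465)
for n,d in(("now",get_image("scene")),("start",dict(np.load("scene0.npz")))):
    X=cloud(d); L=(X-[561,-9,0])@np.array([[c,-s,0],[s,c,0],[0,0,1]])
    m=(abs(L[...,1]-47)<6)&(abs(L[...,2]-68)<4)&(L[...,0]>50)&(L[...,0]<120); print(n,"jaw plate x",np.percentile(L[m][:,0],[5,50,95]),m.sum())
    g=d["frame"].astype(int); b=(g[...,0]-g[...,2]>60)&(abs(L[...,1])<40)&(abs(L[...,0]-125)<45)&(L[...,2]>30); print("roller",L[b].mean(0),np.percentile(L[b][:,0],[5,95]))
E
```

```text
clock: 21.45
position: [451.0, 43.3, 38.4]
ee_rot: [0.973, -0.23, 0.0, 0.0]
contact_force: [-3.0, 2.2, 4.3]
gripper_width: 19.2
grasp_force: 62.3
ang -26.1 M 0.6784358069775671
now jaw plate x [ 85.9  92.6 101. ] 28
roller [129.9  -0.8  66.6] [112.1 143.5]
start jaw plate x [63.9 70.7 77.3] 28
roller [120.7  -1.3  65.1] [101.2 135.2]
```

Travel is about 22 mm; one more short stroke is needed. Swing back 60° and tighten in small steps.

```bash
J="python3 -m jog"
$J '[[[-0.035,-0.077,0],[0,0,0.033],1],[[-0.064,-0.157,0],[0,0,0.067],1],[[-0.088,-0.238,0],[0,0,0.1],1],[[-0.106,-0.321,0],[0,0,0.133],1],[[-0.119,-0.404,0],[0,0,0.167],1],[[-0.125,-0.489,0],[0,0,0.2],1],[[-0.126,-0.574,0],[0,0,0.233],1],[[-0.12,-0.658,0],[0,0,0.267],1],[[-0.109,-0.742,0],[0,0,0.3],1],[[-0.092,-0.825,0],[0,0,0.333],1]]'
$J '[[[0.023,-0.082,0],[0,0,0.033],1],[[0.051,-0.161,0],[0,0,0.067],1],[[0.085,-0.239,0],[0,0,0.1],1],[[0.125,-0.314,0],[0,0,0.133],1],[[0.169,-0.386,0],[0,0,0.167],1]]'
python3 arc.py; python3 m.py
```

```text
clock: 22.5
position: [442.9, -39.1, 38.5]
ee_rot: [0.993, 0.119, 0.001, -0.0]
contact_force: [-0.7, 6.7, 1.1]
gripper_width: 19.0
grasp_force: 61.8
clock: 23.0
position: [460.2, -77.6, 38.5]
ee_rot: [0.957, 0.289, 0.002, -0.0]
contact_force: [0.2, 7.0, 2.2]
gripper_width: 18.8
grasp_force: 61.8
tool yaw 33.64008796081832 arm angle 34.09796831948763 R 120.55893844314778 z 38.50169583449106 F along ccw,radial out -5.673434199334392 -4.024696504353316 Tz [ 2.04932008 -0.18524204  0.48237222]
4 [0.05, -0.068] 0.033 | 8 [0.104, -0.132] 0.067 | 12 [0.162, -0.193] 0.1 | 16 [0.225, -0.249] 0.133 | 20 [0.291, -0.301] 0.167 | 24 [0.361, -0.348] 0.2 | 28 [0.434, -0.39] 0.233 | 32 [0.51, -0.426] 0.267 | 36 [0.588, -0.458] 0.3 | 40 [0.668, -0.484] 0.333 | 44 [0.75, -0.504] 0.367 | 48 [0.833, -0.518] 0.4 | 52 [0.916, -0.527] 0.433 | 56 [1.0, -0.53] 0.467 | 60 [1.084, -0.527] 0.5 | 64 [1.168, -0.518] 0.533 | 68 [1.251, -0.503] 0.567 | 72 [1.333, -0.482] 0.6 | 76 [1.413, -0.456] 0.633 | 80 [1.491, -0.425] 0.667 | 84 [1.566, -0.388] 0.7 | 88 [1.639, -0.345] 0.733 | 
-4 [-0.045, 0.071] -0.033 | -8 [-0.084, 0.146] -0.067 | -12 [-0.119, 0.222] -0.1 | -16 [-0.148, 0.301] -0.133 | -20 [-0.171, 0.382] -0.167 | -24 [-0.189, 0.464] -0.2 | -28 [-0.2, 0.548] -0.233 | -32 [-0.206, 0.632] -0.267 | -36 [-0.207, 0.716] -0.3 | -40 [-0.201, 0.8] -0.333 | -44 [-0.189, 0.883] -0.367 | -48 [-0.172, 0.966] -0.4 | -52 [-0.149, 1.046] -0.433 | -56 [-0.12, 1.126] -0.467 | -60 [-0.086, 1.203] -0.5 | -64 [-0.047, 1.277] -0.533 | -68 [-0.002, 1.348] -0.567 | -72 [0.047, 1.416] -0.6 | -76 [0.101, 1.481] -0.633 | -80 [0.159, 1.542] -0.667 | -84 [0.222, 1.598] -0.7 | -88 [0.288, 1.65] -0.733 | 
ang 34.1 M -0.20161098115534143
```

```bash
J="python3 -m jog"
$J '[[[-0.045,0.071,0],[0,0,-0.033],1],[[-0.084,0.146,0],[0,0,-0.067],1],[[-0.119,0.222,0],[0,0,-0.1],1],[[-0.148,0.301,0],[0,0,-0.133],1]]'; python3 m.py
$J '[[[-0.023,0.081,0],[0,0,-0.033],1],[[-0.041,0.163,0],[0,0,-0.067],1]]'; python3 m.py
$J '[[[-0.011,0.084,0],[0,0,-0.033],1]]'; python3 m.py; python3 arc.py | tail -1 | cut -c1-300
```

```text
clock: 23.4
position: [445.3, -47.1, 38.5]
ee_rot: [0.988, 0.151, 0.002, -0.0]
contact_force: [2.0, 3.7, 1.2]
gripper_width: 18.5
grasp_force: 61.7
ang 17.9 M 0.24478374025246669
clock: 23.6
position: [441.0, -31.1, 38.5]
ee_rot: [0.997, 0.082, 0.001, -0.0]
contact_force: [0.7, 3.6, 1.1]
gripper_width: 19.0
grasp_force: 62.1
ang 10.1 M 0.4115618721617481
clock: 23.7
position: [439.8, -22.7, 38.5]
ee_rot: [0.999, 0.048, 0.001, -0.0]
contact_force: [0.9, 1.1, 2.1]
gripper_width: 19.0
grasp_force: 61.9
ang 6.1 M 0.7061759051131979
-4 [-0.006, 0.084] -0.033 | -8 [-0.006, 0.169] -0.067 | -12 [-0.0, 0.253] -0.1 | -16 [0.011, 0.336] -0.133 | -20 [0.029, 0.419] -0.167 | -24 [0.052, 0.5] -0.2 | -28 [0.081, 0.579] -0.233 | -32 [0.115, 0.656] -0.267 | -36 [0.155, 0.731] -0.3 | -40 [0.199, 0.802] -0.333 | -44 [0.249, 0.871] -0.367 | -
```

```bash
J="python3 -m jog"
$J '[[[-0.006,0.084,0],[0,0,-0.033],1]]'; python3 m.py
$J '[[[0,0.085,0],[0,0,-0.033],1]]'; python3 m.py
$J '[[[0.006,0.084,0],[0,0,-0.033],1]]'; python3 m.py
```

```text
clock: 23.8
position: [439.1, -14.4, 38.5]
ee_rot: [1.0, 0.013, 0.001, -0.0]
contact_force: [0.3, 0.1, 1.6]
gripper_width: 18.9
grasp_force: 62.1
ang 2.1 M 0.8167207964464387
clock: 23.9
position: [438.9, -6.2, 38.5]
ee_rot: [1.0, -0.021, 0.001, 0.0]
contact_force: [0.9, -1.9, 1.5]
gripper_width: 19.0
grasp_force: 62.2
ang -1.8 M 1.1061926402091777
clock: 24.0
position: [439.3, 2.1, 38.5]
ee_rot: [0.998, -0.056, 0.001, 0.0]
contact_force: [0.9, -2.4, 2.7]
gripper_width: 19.1
grasp_force: 62.5
ang -5.7 M 1.2432260152325565
```

```bash
J="python3 -m jog"
$J '[[[0.012,0.084,0],[0,0,-0.033],1]]'; python3 m.py
$J '[[[0,0,0],[0,0,0],1],[[0,0,0],[0,0,0],1]]'; python3 m.py
cat > jaw.py <<'E'
from bench import *
from h import *
np.set_printoptions(precision=1,suppress=True)
c,s=np.cos(.2465),np.sin(.2465)
for n,d in(("now",get_image("scene")),("start",dict(np.load("scene0.npz")))):
    X=cloud(d); L=(X-[561,-9,0])@np.array([[c,-s,0],[s,c,0],[0,0,1]])
    m=(abs(L[...,1]-47)<6)&(abs(L[...,2]-68)<4)&(L[...,0]>50)&(L[...,0]<120); print(n,"jaw plate x",np.percentile(L[m][:,0],[5,50,95]),m.sum())
    g=d["frame"].astype(int); b=(g[...,0]-g[...,2]>60)&(abs(L[...,1])<40)&(abs(L[...,0]-125)<45)&(L[...,2]>30); print("roller",L[b].mean(0),np.percentile(L[b][:,0],[5,95]))
E
python3 jaw.py; python3 arc.py | tail -2 | cut -c1-300
```

```text
clock: 24.1
position: [440.5, 10.2, 38.4]
ee_rot: [0.996, -0.09, 0.001, 0.0]
contact_force: [2.5, -4.1, 0.6]
gripper_width: 18.9
grasp_force: 62.3
ang -9.6 M 1.4229999023315032
clock: 24.3
position: [440.4, 10.2, 38.4]
ee_rot: [0.996, -0.089, 0.001, 0.0]
contact_force: [-0.1, -0.7, 2.5]
gripper_width: 18.8
grasp_force: 62.5
ang -9.6 M 0.979600483188082
now jaw plate x [ 88.7  98.3 103.7] 28
roller [131.7  -1.1  66.9] [115.5 144.6]
start jaw plate x [63.9 70.7 77.3] 28
roller [120.7  -1.3  65.1] [101.2 135.2]
4 [-0.011, -0.084] 0.033 | 8 [-0.016, -0.168] 0.067 | 12 [-0.016, -0.253] 0.1 | 16 [-0.009, -0.337] 0.133 | 20 [0.003, -0.421] 0.167 | 24 [0.021, -0.503] 0.2 | 28 [0.045, -0.585] 0.233 | 32 [0.075, -0.664] 0.267 | 36 [0.11, -0.741] 0.3 | 40 [0.15, -0.815] 0.333 | 44 [0.195, -0.887] 0.367 | 48 [0.245
-4 [0.017, 0.083] -0.033 | -8 [0.04, 0.164] -0.067 | -12 [0.068, 0.244] -0.1 | -16 [0.102, 0.322] -0.133 | -20 [0.141, 0.397] -0.167 | -24 [0.185, 0.469] -0.2 | -28 [0.235, 0.537] -0.233 | -32 [0.289, 0.603] -0.267 | -36 [0.347, 0.664] -0.3 | -40 [0.409, 0.721] -0.333 | -44 [0.476, 0.773] -0.367 | -
```

Travel is about 27 mm: the roller is caught. A little more torque, hold, then ease back 0.2 rad.

```bash
J="python3 -m jog"
$J '[[[0.017,0.083,0],[0,0,-0.033],1],[[0.017,0.083,0],[0,0,-0.033],1],[[0.017,0.083,0],[0,0,-0.033],1],[[0.017,0.083,0],[0,0,-0.033],1]]'; python3 m.py
$J '[[[0.023,0.081,0],[0,0,-0.033],1],[[0.023,0.081,0],[0,0,-0.033],1],[[0.023,0.081,0],[0,0,-0.033],1]]'; python3 m.py;python3 arc.py | tail -2 | cut -c1-200
```

```text
clock: 24.75
position: [441.9, 18.2, 38.4]
ee_rot: [0.992, -0.125, 0.0, 0.0]
contact_force: [0.9, -3.7, 1.0]
gripper_width: 19.0
grasp_force: 63.1
ang -13.4 M 1.5393443101309359
clock: 25.05
position: [443.9, 26.1, 38.3]
ee_rot: [0.987, -0.159, 0.0, 0.0]
contact_force: [2.6, -4.7, 2.3]
gripper_width: 18.9
grasp_force: 63.2
ang -17.3 M 1.6296192394873532
4 [-0.022, -0.082] 0.033 | 8 [-0.039, -0.165] 0.067 | 12 [-0.05, -0.249] 0.1 | 16 [-0.055, -0.334] 0.133 | 20 [-0.054, -0.419] 0.167 | 24 [-0.047, -0.503] 0.2 | 28 [-0.034, -0.587] 0.233 | 32 [-0.015,
-4 [0.028, 0.08] -0.033 | -8 [0.062, 0.158] -0.067 | -12 [0.101, 0.233] -0.1 | -16 [0.145, 0.306] -0.133 | -20 [0.194, 0.375] -0.167 | -24 [0.247, 0.441] -0.2 | -28 [0.306, 0.503] -0.233 | -32 [0.368,
```

```bash
J="python3 -m jog"
$J '[[[-0.011,-0.041,0],[0,0,0.0165],1],[[-0.022,-0.082,0],[0,0,0.033],1],[[-0.031,-0.124,0],[0,0,0.05],1],[[-0.039,-0.165,0],[0,0,0.067],1],[[-0.045,-0.207,0],[0,0,0.083],1],[[-0.05,-0.249,0],[0,0,0.1],1],[[-0.05,-0.249,0],[0,0,0.1],1],[[-0.05,-0.249,0],[0,0,0.1],1]]'; python3 m.py; python3 jaw.py
$J '[[[0,0,0],[0,0,0],0.3],[[0,0,0],[0,0,0],0],[[0,0,0],[0,0,0],0],[[0,0,0],[0,0,0],0],[[0,0,0],[0,0,0],0],[[0,0,0],[0,0,0],0]]'; python3 jaw.py; python3 arc.py | head -1
```

```text
clock: 25.85
position: [439.4, 2.1, 38.5]
ee_rot: [0.998, -0.056, 0.001, -0.0]
contact_force: [1.5, 0.5, 1.2]
gripper_width: 18.9
grasp_force: 62.5
ang -5.7 M 0.796792383948924
now jaw plate x [ 87.9  96.6 103.6] 28
roller [131.6  -0.8  67. ] [114.4 144.4]
start jaw plate x [63.9 70.7 77.3] 28
roller [120.7  -1.3  65.1] [101.2 135.2]
clock: 26.5
position: [437.8, 1.4, 37.9]
ee_rot: [0.998, -0.057, -0.001, 0.0]
contact_force: [-0.7, -2.9, -0.3]
gripper_width: 42.6
grasp_force: 1.3
now jaw plate x [ 89.6  97.5 103.7] 28
roller [131.6  -0.8  67. ] [115.  144.4]
start jaw plate x [63.9 70.7 77.3] 28
roller [120.7  -1.3  65.1] [101.2 135.2]
tool yaw -6.470029034977153 arm angle -5.353639681492063 R 122.6766373361956 z 37.94203842396623 F along ccw,radial out 2.242199258462632 0.28907562514725277 Tz [-0.74426544  0.14307646  0.02656393]
```

```bash
J="python3 -m jog"
$J '[[[-0.01,-0.08,0],[0,0,0.033],0],[[-0.015,-0.13,0],[0,0,0.06],0],[[-0.015,-0.13,0],[0,0,0.06],0],[[-0.015,-0.13,0],[0,0,0.06],0]]'; python3 m.py
$J '[[[0,0,0.4],[0,0,0],-1],[[0,0,0.8],[0,0,0],-1],[[-0.3,0,1],[0,0,0],-1],[[-0.5,0,1],[0,0,0],-1],[[-0.5,0,1],[0,0,0],-1]]'
python3 jaw.py
python3 - <<'E'
from bench import *
from h import *
np.set_printoptions(precision=1,suppress=True)
print(read_state()["position"])
im=[]
for n in("top","scene"):
    d=get_image(n); X=cloud(d); x,y,z=X[...,0],X[...,1],X[...,2]; near=np.hypot(x-560,y+10)
    t=X[(near<45)&(z>80)&(z<100)]; v0=t.mean(0)-[560,-10,0]; print(n,"tab",len(t),t.mean(0),"yaw",np.degrees(np.arctan2(v0[1],v0[0]))+360-209.2)
    h=X[(near<150)&(near>66)&(z>50)&(z<68)&(x<500)&(abs(y+10)<45)]
    if len(h)>10: f=np.polyfit(h[:,0],h[:,1],1);print("handle",len(h),np.degrees(np.arctan(f[0])),"y@476",np.polyval(f,476),"y@442",np.polyval(f,442))
    u,v=map(int,proj(d,[540,-10,70])); im.append(cv2.resize(d["frame"][v-40:v+40,u-40:u+40,::-1],(400,400),interpolation=cv2.INTER_CUBIC))
cv2.imwrite("pics/tight.png",np.clip(np.hstack(im)*1.6,0,255).astype(np.uint8))
E
```

```text
clock: 26.95
position: [437.7, -10.9, 38.4]
ee_rot: [1.0, 0.006, 0.0, -0.0]
contact_force: [-0.4, -0.4, -0.4]
gripper_width: 42.6
grasp_force: 0.0
ang 0.4 M 0.05326084066810295
clock: 27.45
position: [385.3, -11.2, 138.9]
ee_rot: [1.0, 0.007, 0.0, -0.001]
contact_force: [-0.3, 0.0, -0.2]
gripper_width: 85.3
grasp_force: 0.0
now jaw plate x [ 89.   96.2 104. ] 30
roller [131.6  -0.9  67. ] [115.5 144.5]
start jaw plate x [63.9 70.7 77.3] 28
roller [120.7  -1.3  65.1] [101.2 135.2]
[386.8 -11.  138.8]
top tab 19 [540.2 -23.3  90.1] yaw 4.658606724519075
handle 69 -5.862107744164979 y@476 -14.603370942930177 y@442 -11.112537027499037
scene tab 28 [544.  -21.   86.9] yaw 5.289455045186173
handle 203 2.843758729253781 y@476 -11.788516561647931 y@442 -13.477424025140088
```

View pics/tight.png

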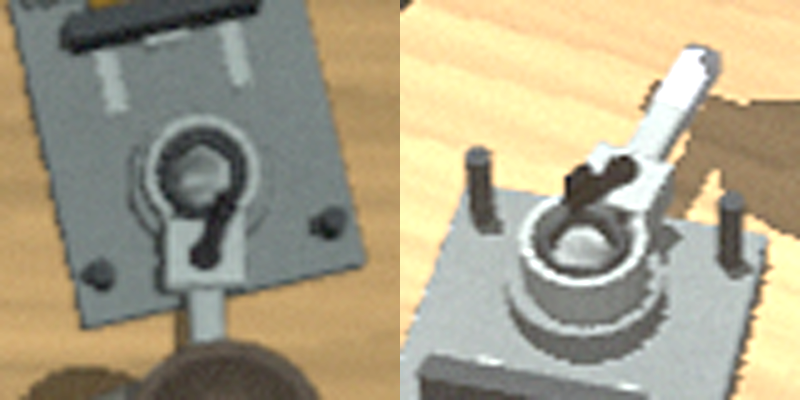

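Jaw closed and the wrench unloaded at yaw about 2.7° (left picture: ring (203,172), handle down at (207,310)). Regrip at x=-84 and lift off.

```bash
J="python3 -m jog"
$J '[[[0.4,-0.03,0],[0,0,0.017],0],[[0.8,-0.03,0],[0,0,0.017],0],[[0.9,-0.03,-0.3],[0,0,0.017],0],[[0.9,-0.03,-0.7],[0,0,0.017],0],[[0.9,-0.03,-0.97],[0,0,0.017],0],[[0.9,-0.03,-0.97],[0,0,0.017],0],[[0.9,-0.03,-0.97],[0,0,0.017],0.5],[[0.9,-0.03,-0.97],[0,0,0.017],1],[[0.9,-0.03,-0.97],[0,0,0.017],1],[[0.9,-0.03,-0.97],[0,0,0.017],1],[[0.9,-0.03,-0.97],[0,0,0.017],1],[[0.9,-0.03,-0.97],[0,0,0.017],1]]'; python3 m.py
$J '[[[0,0,0.03],[0,0,0],1],[[0,0,0.06],[0,0,0],1],[[0,0,0.09],[0,0,0],1]]'; python3 m.py
```

```text
clock: 28.8
position: [478.8, -13.7, 42.3]
ee_rot: [1.0, 0.025, 0.002, -0.0]
contact_force: [2.1, 0.7, -0.6]
gripper_width: 18.7
grasp_force: 60.6
ang 2.6 M 0.055765934433437706
clock: 29.1
position: [479.4, -13.6, 48.9]
ee_rot: [1.0, 0.025, 0.002, -0.001]
contact_force: [12.6, 0.3, -22.8]
gripper_width: 18.9
grasp_force: 59.5
ang 2.5 M 0.12810455744352264
```

Some binding (head droops). Relieve in +x and pitch the head up slightly while lifting.

```bash
J="python3 -m jog"
$J '[[[0.01,0,0],[0,-0.01,0],1],[[0.01,0,0],[0,-0.02,0],1]]'; python3 m.py
$J '[[[0.005,0,0.02],[0,0,0],1],[[0.005,0,0.04],[0,0,0],1],[[0.005,0,0.04],[0,0,0],1]]'; python3 m.py
```

```text
clock: 29.3
position: [479.9, -13.6, 49.2]
ee_rot: [0.999, 0.025, 0.022, 0.0]
contact_force: [8.7, 1.1, -15.9]
gripper_width: 18.5
grasp_force: 59.9
ang 2.6 M 0.1521793810331391
clock: 29.6
position: [480.5, -13.7, 53.5]
ee_rot: [0.999, 0.025, 0.022, 0.0]
contact_force: [10.3, 0.6, -14.5]
gripper_width: 18.8
grasp_force: 60.0
ang 2.7 M 0.21125892147322015
```

```bash
J="python3 -m jog"
$J '[[[0.01,0,0.03],[0,-0.005,0],1],[[0.015,0,0.06],[0,-0.01,0],1],[[0.015,0,0.08],[0,-0.01,0],1]]'; python3 m.py
$J '[[[0.01,0,0.04],[0,0,0],1],[[0.01,0,0.08],[0,0,0],1],[[0.01,0,0.1],[0,0,0],1]]'; python3 m.py
$J '[[[0,0,0.1],[0,0,0],1],[[0,0,0.2],[0,0,0],1],[[0,0,0.35],[0,0,0],1],[[0,0,0.35],[0,0,0],1],[[0,0,0.35],[0,0,0],1]]'; python3 m.py; python3 jaw.py
python3 - <<'E'
from bench import *
from h import *
np.set_printoptions(precision=1,suppress=True)
s=read_state();print(s["position"],s["wrist_torque"])
d=get_image("scene"); X=cloud(d); 
m=(np.hypot(X[...,0]-563,X[...,1]+10)<45)&(X[...,2]>78);p=X[m];print(len(p),np.percentile(p[:,2],[5,25,50,75,95]))
u,v=map(int,proj(d,[530,-10,90])); cv2.imwrite("pics/off.png",np.clip(cv2.resize(d["frame"][v-60:v+60,u-60:u+60,::-1],(500,500),interpolation=cv2.INTER_CUBIC)*1.5,0,255).astype(np.uint8))
E
```

```text
clock: 29.9
position: [482.2, -13.6, 61.2]
ee_rot: [0.999, 0.025, 0.033, 0.0]
contact_force: [11.1, -0.1, -18.8]
gripper_width: 18.8
grasp_force: 59.3
ang 2.7 M 0.2988760032495859
clock: 30.2
position: [485.0, -13.2, 72.0]
ee_rot: [0.999, 0.025, 0.035, -0.0]
contact_force: [13.2, -0.2, -16.6]
gripper_width: 18.4
grasp_force: 59.3
ang 2.5 M 0.16522088197211487
clock: 30.7
position: [480.4, -14.5, 106.8]
ee_rot: [0.999, 0.024, 0.031, 0.001]
contact_force: [0.3, 0.1, -1.2]
gripper_width: 18.7
grasp_force: 61.8
ang 3.3 M 0.045780051795792004
now jaw plate x [ 89.3  97.2 103.8] 28
roller [131.7  -1.1  67. ] [115.1 144.5]
start jaw plate x [63.9 70.7 77.3] 28
roller [120.7  -1.3  65.1] [101.2 135.2]
[480.4 -14.6 106.7] [0.1 0.1 0. ]
574 [ 80.5  87.8  95.3 108.7 119.5]
```

View pics/off.png

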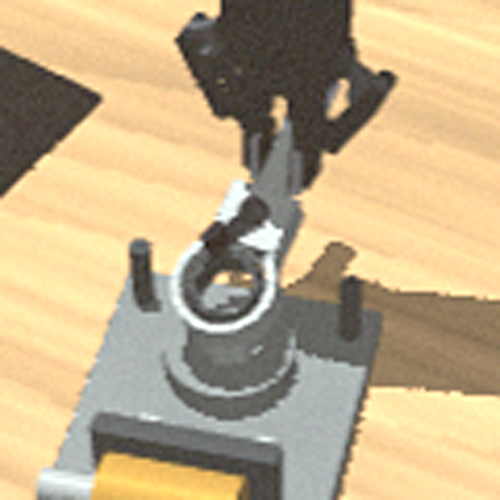

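The picture shows the head pitched down in the grip, resting on the hexagon tip (ring at (225,285)). Lift clear and measure the pitch.

```bash
J="python3 -m jog"
$J '[[[0,0,0.1],[0,0,0],1],[[0,0,0.25],[0,0,0],1],[[0,0,0.45],[0,0,0],1],[[0,0,0.45],[0,0,0],1],[[0,0,0.45],[0,0,0],1]]'
python3 - <<'E'
from bench import *
from h import *
np.set_printoptions(precision=1,suppress=True)
s=read_state();print(s["position"],s["wrist_torque"])
d=get_image("scene"); X=cloud(d); x,y,z=X[...,0],X[...,1],X[...,2]
m=(x>495)&(x<600)&(abs(y+10)<40)&(z>85)&(z<180);p=X[m]
for a in range(495,600,10):
    q=p[(p[:,0]>=a)&(p[:,0]<a+10)]
    if len(q)>3: print(a,len(q),np.percentile(q[:,2],[10,50,90]),q[:,1].mean())
u,v=map(int,proj(d,[530,-10,120])); cv2.imwrite("pics/off2.png",np.clip(cv2.resize(d["frame"][v-60:v+60,u-60:u+60,::-1],(500,500),interpolation=cv2.INTER_CUBIC)*1.5,0,255).astype(np.uint8))
E
```

```text
clock: 31.3
position: [480.1, -14.4, 151.5]
ee_rot: [0.999, 0.024, 0.03, 0.001]
contact_force: [0.3, 0.1, -5.8]
gripper_width: 18.6
grasp_force: 61.6
[480.1 -14.4 151.5] [-0.   0.6  0. ]
495 42 [150.4 161.2 163.8] -8.228007051660297
505 71 [150.4 161.2 164.4] -8.860425819061595
515 89 [140.5 158.4 164.4] -7.912536693347878
525 97 [130.6 154.  158.7] -6.97429272294662
535 87 [130.5 146.2 155.2] -7.205268303914143
545 121 [128.  142.7 166. ] -13.632487006088787
555 92 [121.7 136.4 160. ] -9.341445768854348
565 81 [117.3 131.4 138.5] -6.528370871094573
575 107 [109.7 128.2 134.2] -4.886247436429185
585 41 [119.  128.  132.3] -8.649678573143289
```

```bash
J="python3 -m jog"
$J '[[[0,-0.3,0],[0,-0.05,0],1],[[0,-0.6,0],[0,-0.1,0],1],[[0,-1,0],[0,-0.158,0],1],[[0,-1,0],[0,-0.158,0],1]]'
$J '[[[0,-0.4,0],[0,0,0],1],[[0,-0.7,0],[0,0,0],1],[[-0.1,-1,0],[0,0,0],1]]'
$J '[[[0,-0.4,0],[0,0,0],1],[[0,-0.7,0],[0,0,0],1],[[0,-1,-0.3],[0,0,0],1],[[0,-1.0,-0.5],[0,0,0],1],[[0,-1.0,-0.6],[0,0,0],1],[[0,-1.0,-0.6],[0,0,0],1]]'
python3 - <<'E'
from bench import *
from h import *
np.set_printoptions(precision=1,suppress=True)
s=read_state();print(s["position"],s["wrist_torque"])
d=get_image("scene"); X=cloud(d); x,y,z=X[...,0],X[...,1],X[...,2]
m=(x>480)&(x<610)&(abs(y+316)<45)&(z>55)&(z<160);p=X[m]
for a in range(480,610,10):
    q=p[(p[:,0]>=a)&(p[:,0]<a+10)]
    if len(q)>3: print(a,len(q),np.percentile(q[:,2],[10,50,90]),q[:,1].mean())
E
```

```text
clock: 31.75
position: [473.3, -118.0, 147.5]
ee_rot: [0.982, 0.021, 0.19, 0.006]
contact_force: [-1.8, 0.1, -6.9]
gripper_width: 18.6
grasp_force: 61.3
clock: 32.05
position: [470.7, -214.9, 150.7]
ee_rot: [0.981, 0.025, 0.194, 0.004]
contact_force: [0.7, -0.7, -6.3]
gripper_width: 18.6
grasp_force: 61.4
clock: 32.65
position: [469.1, -313.0, 89.0]
ee_rot: [0.981, 0.024, 0.192, 0.003]
contact_force: [0.8, 0.1, -5.2]
gripper_width: 18.5
grasp_force: 61.1
[ 469.1 -313.    89. ] [0.  1.8 0. ]
480 31 [ 86.4 103.  105.7] -307.49307279369276
490 50 [ 85.2 104.8 108.1] -302.24410251703154
500 65 [ 88.7 104.2 110.5] -303.22580902339905
510 69 [ 82.1 102.3 108.5] -305.2920842082318
520 66 [ 85.4 101.4 113.2] -303.30280425020595
530 124 [ 79.6  96.8 119.5] -312.34594842117303
540 77 [ 78.   95.3 101.5] -310.02536555221417
550 63 [76.3 92.  98.5] -302.5052938504131
560 86 [73.5 90.6 97. ] -300.5940719346782
570 90 [71.7 86.7 96.7] -303.1709524303699
580 15 [82.  92.1 98.7] -308.6112085569985
```

```bash
J="python3 -m jog"
$J '[[[0,-0.05,-0.1],[0,-0.06,0],1],[[0,-0.05,-0.3],[0,-0.067,0],1],[[0,-0.05,-0.5],[0,-0.067,0],1],[[0,-0.05,-0.58],[0,-0.067,0],1],[[0,-0.05,-0.58],[0,-0.067,0],1]]'
$J '[[[0,0,-0.03],[0,0,0],1],[[0,0,-0.06],[0,0,0],1],[[0,0,-0.06],[0,0,0],1]]'
$J '[[[0,0,-0.03],[0,0,0],1],[[0,0,-0.04],[0,0,0],1],[[0,0,-0.04],[0,0,0],1]]'
python3 - <<'E'
from bench import *
s=read_state();print(s["position"],s["wrist_torque"])
E
```

```text
clock: 33.2
position: [471.6, -319.1, 34.3]
ee_rot: [0.964, 0.024, 0.264, 0.007]
contact_force: [0.5, 0.2, -6.1]
gripper_width: 18.6
grasp_force: 61.2
clock: 33.5
position: [471.8, -319.1, 28.8]
ee_rot: [0.964, 0.024, 0.264, 0.007]
contact_force: [-0.3, 0.3, -5.9]
gripper_width: 19.0
grasp_force: 61.2
clock: 33.8
position: [471.4, -319.2, 24.1]
ee_rot: [0.964, 0.024, 0.264, 0.006]
contact_force: [-0.5, -0.2, -6.0]
gripper_width: 18.6
grasp_force: 61.2
[ 471.36064935 -319.20366835   24.14269226] [-0.00257649  2.24170938 -0.00365947]
```

```bash
J="python3 -m jog"
$J '[[[0,0,-0.03],[0,0,0],1],[[0,0,-0.04],[0,0,0],1],[[0,0,-0.04],[0,0,0],1]]'
$J '[[[0,0,-0.02],[0,0,0],1],[[0,0,-0.03],[0,0,0],1],[[0,0,-0.03],[0,0,0],1]]'
python3 - <<'E'
from bench import *
from h import *
np.set_printoptions(precision=1,suppress=True)
s=read_state();print(s["position"],s["wrist_torque"])
d=get_image("scene"); X=cloud(d); x,y,z=X[...,0],X[...,1],X[...,2]
m=(x>480)&(x<610)&(abs(y+316)<45)&(z>9)&(z<90);p=X[m]
for a in range(490,610,10):
    q=p[(p[:,0]>=a)&(p[:,0]<a+10)]
    if len(q)>3: print(a,len(q),np.percentile(q[:,2],[10,50,90]),q[:,1].mean())
E
```

```text
clock: 34.1
position: [471.3, -319.2, 20.0]
ee_rot: [0.964, 0.024, 0.264, 0.006]
contact_force: [0.5, 0.7, -6.6]
gripper_width: 18.4
grasp_force: 61.2
clock: 34.4
position: [471.3, -319.2, 17.1]
ee_rot: [0.964, 0.024, 0.264, 0.006]
contact_force: [0.6, -0.2, -5.8]
gripper_width: 18.4
grasp_force: 61.2
[ 471.3 -319.2   17.1] [-0.   2.3  0. ]
490 46 [18.3 36.5 40.1] -308.2376163312824
500 55 [23.3 38.8 43.6] -310.51959491250363
510 65 [14.3 35.8 41.5] -309.7330711747025
520 51 [17.5 37.6 54.2] -310.8235653497175
530 114 [17.3 34.8 53.6] -318.33564726964886
540 69 [18.  32.6 38.4] -316.92321450086575
550 64 [16.4 32.7 38.7] -308.0383334838066
560 66 [18.2 33.1 39.3] -305.33868762910356
570 94 [15.9 30.9 39.2] -309.90231438690387
580 28 [15.8 23.9 38.9] -312.8251336023359
```

```bash
J="python3 -m jog"
$J '[[[0,0,-0.02],[0,0,0],1],[[0,0,-0.04],[0,0,0],1],[[0,0,-0.04],[0,0,0],1]]'
$J '[[[0,0,0],[0,0,0],0.4],[[0,0,0],[0,0,0],0],[[0,0,0],[0,0,0],-1],[[0,0,0],[0,0,0],-1],[[0,0,0],[0,0,0],-1],[[0,0,0],[0,0,0],-1],[[0,0,0],[0,0,0],-1],[[0,0,0],[0,0,0],-1]]'
$J '[[[-0.05,0,0.2],[0,0,0],-1],[[-0.15,0,0.5],[0,0,0],-1],[[-0.25,0,0.9],[0,0,0],-1],[[-0.25,0,1],[0,0,0],-1],[[-0.25,0,1],[0,0,0],-1]]'
$J '[[[-0.2,0.4,0.4],[0,0.07,0],-1],[[-0.2,0.8,0.8],[0,0.14,0],-1],[[-0.2,1,0.8],[0,0.2,0],-1],[[-0.2,1,0.8],[0,0.25,0],-1],[[-0.2,1,0.8],[0,0.25,0],-1]]'
python3 jaw.py
python3 - <<'E'
from bench import *
from h import *
np.set_printoptions(precision=1,suppress=True)
s=read_state();print(s["position"],s["contact_force"],s["joint_vel"].max())
im=[]
for n in("top","scene"):
    d=get_image(n); X=cloud(d); x,y,z=X[...,0],X[...,1],X[...,2]; m=(abs(x-490)<130)&(abs(y+315)<80)
    p=X[m&(z>14)&(z<60)]; r=cv2.minAreaRect(p[:,:2].astype(np.float32)); print(n,r,"x",p[:,0].min(),p[:,0].max())
    for a,b in((390,460),(540,590)):
        q=p[(p[:,0]>a)&(p[:,0]<b)]; print(a,len(q),np.percentile(q[:,2],[50,90]) if len(q) else "",q.mean(0))
    u,v=map(int,proj(d,[520,-180,30])); im.append(cv2.resize(d["frame"][v-80:v+80,u-80:u+80,::-1],(400,400)))
cv2.imwrite("pics/end.png",np.clip(np.hstack(im)*1.6,0,255).astype(np.uint8))
E
```

```text
clock: 34.75
position: [471.2, -319.1, 12.9]
ee_rot: [0.964, 0.024, 0.264, 0.006]
contact_force: [-1.2, -0.2, -5.9]
gripper_width: 18.5
grasp_force: 61.2
clock: 35.55
position: [471.4, -319.2, 13.3]
ee_rot: [0.964, 0.024, 0.264, 0.007]
contact_force: [0.1, 0.0, -0.3]
gripper_width: 85.3
grasp_force: 0.0
clock: 36.05
position: [447.1, -319.5, 115.8]
ee_rot: [0.964, 0.024, 0.266, 0.008]
contact_force: [-0.1, -0.3, -0.4]
gripper_width: 85.6
grasp_force: 0.0
clock: 36.55
position: [428.2, -217.3, 195.8]
ee_rot: [1.0, 0.027, 0.005, 0.001]
contact_force: [1.4, -0.3, 0.3]
gripper_width: 85.5
grasp_force: 0.0
now jaw plate x [ 89.2  97.7 103.7] 30
roller [131.6  -1.1  67. ] [114.3 144.1]
start jaw plate x [63.9 70.7 77.3] 28
roller [120.7  -1.3  65.1] [101.2 135.2]
[ 429.7 -217.9  193.9] [ 3.  -0.4  0.1] 0.16442436448666342
top ((496.18878173828125, -311.55987548828125), (235.79702758789062, 132.87112426757812), 3.627901315689087) x 374.32270844248956 615.1116609373627
390 39 [27.2 33.8] [ 402.5 -321.2   27. ]
540 195 [28.8 36.1] [ 559.9 -316.6   28. ]
scene ((493.3393859863281, -325.3412170410156), (184.3483428955078, 64.6580810546875), 10.809494018554688) x 399.5625064492365 583.9185692481245
390 138 [26.6 29.5] [ 431.9 -317.    25.3]
540 259 [28.  33.7] [ 562.5 -311.5   26.6]
```

View pics/end.png

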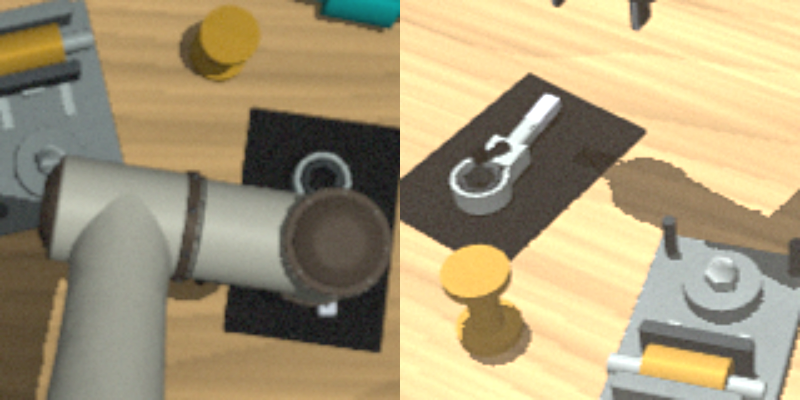

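The wrench lies flat on the mat (scene: ring (482,187), handle end (548,105)), lever side up, and the roller is still clamped. Handing in.

```bash
python3 -m jog '[[[0,0,0],[0,0,0],-1],[[0,0,0],[0,0,0],-1],[[0,0,0],[0,0,0],-1]]' | head -1; python3 -c "
from bench import *;print(job_done())"
```

```text
clock: 37.0
the job is handed in; nothing more can be done
None
```

I handed the job in at 37 s of the 72 s allowed: the roller is clamped with about 27 mm of jaw travel, and the wrench lies flat on the mat, lever side up; the tin and spool were never touched, and no verdict came back.

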